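# Fit the sight glass in the inclined port and close its cover ring

## Task

Fit the smaller of the two round sight glasses from the white board into the seat of the tilted sight port on the pipe, set in gently rather than dropped, so that it lies flat and fully home on its gasket. Then swing the port's hinged cover ring shut over it without letting it slam, and leave everything else on the table where it is.

Things in the scene. Friction and masses are not known exactly. Their poses are not given: they have to be found in the camera images.
- spool: Pipe fixture, fixed: 76 mm steel pipe, 268 mm long over its 91 mm end ferrules, lying level (axis 62 mm up) in two white saddles on a 180 x 210 mm base plate. Origin: table level under the pipe's middle; y runs along the pipe. The tilted sight port stands on its middle, leaning towards its -x.
- port: Sight port: fixed round steel flange, 96 mm wide, on a branch tube leaning 30 degrees from vertical, towards the robot's side. Origin: centre of the floor of its round seat. z: out of the seat along the port's axis (tilt the gripper to it to lay a disc in flat); x: up the slope to the hinge; y: level, along hinge and pipe. A swing bolt hangs from its low edge.
- port_face (a point): Centre of the seat's mouth, level with the flange's flat face, 5 mm along z from the port's origin; axes as the port's. The seat is a round recess 53 mm wide and 5 mm deep with a blue gasket on its floor; the upper 2 mm are bevelled at 45 degrees out to 57 mm.
- glass: The sight glass to fit: plain round disc, 50 mm diameter, 10 mm thick, 44 g, clear with a frosted green rim, lying flat on the white board. Origin at the centre of its underside, z up through it. Fully home, it stands 5 mm proud of the flange face. Either face may go down.
- glass_center (a point): Centre of the 50 mm sight glass, half way through its thickness: 5 mm above the seat floor along the port's z when fully home.
- board: White plastic cutting board, fixed, 170 x 270 x 12 mm, on which the two glasses and the spare gasket lie in a row along its y; origin at the centre of its underside.
- cover (a joint): Angle of the port's hinged steel cover ring, rad: 0 shut flat on the flange, growing as it opens, stop at 2.2; starts open at 1.75 to 2.1 (2.09 is upright). Stiff hinge, about 0.4 N m friction: it stays where it is left, so push or draw it all the way. Ring: 96 mm wide, 12 mm thick, 36 mm window, 0.38 kg, hollow below to clear a seated glass by 2 mm.
- cover_hinge (a point): Middle of the cover's hinge axis, fixed 56 mm along x and 5 mm along z from the port's origin. Its axes turn with the cover: y along the hinge, z the normal of the cover's outer face, which lies 12 mm along z from here. The cover extends along -x: ring centre at 56 mm, ring rim at 104 mm, lug end at 131 mm.
- cover_lug (a point): On the outer face of the forked lug at the cover's free end, 124 mm from the hinge axis, 12 mm above the underside. The lug is 12 mm thick and 29 mm wide (two 9 mm prongs, 11 mm slot) and ends 7 mm beyond this point. Axes as cover_hinge.
- big_glass: Another sight glass on the same board, 63 mm diameter, 10 mm thick, too big for this seat; origin at the centre of its underside. Leave it alone.
- gasket: Spare blue gasket ring on the board, 52 mm outside, 36 mm inside, 4 mm thick; origin at the centre of its underside. Leave it alone.
- can0: Full slim drinks can, upright, 57 mm diameter, 156 mm tall, 0.37 kg; origin at the centre of its underside. Bystander: leave it alone.
- can1: Full slim drinks can, upright, 57 mm diameter, 156 mm tall, 0.37 kg; origin at the centre of its underside. Bystander: leave it alone.
- wrench: Steel wrench lying flat, 190 mm long; origin about its middle. Bystander: leave it alone.
- brush: Black-handled scrubbing brush with yellow bristles, about 350 mm long, lying flat; origin 155 mm from the bristle end. Bystander: leave it alone.
Mind the look-alikes: they are no part of the job. Leave any brown look-alike of the glass alone.

How it is judged (in metres and radians):
On the way:
1. the 50 mm glass lies flat and fully home in the port's seat, the cover still open (x of glass_center in the frame of port between -0.0035 and 0.0035 m and y of glass_center in the frame of port between -0.0035 and 0.0035 m and z of glass_center in the frame of port between 0.003 and 0.0068 m and angle between the z axis of glass and the z axis of port, either way round below 0.06 rad and value of joint cover above 0.8 rad), for 0.2 s.
At the end, for the whole second after the job is handed in: The 50 mm glass lies in the port's seat (its centre within 3.5 mm of the seat's axis in x and y, and 3 to 6.8 mm above the seat floor; flat within 0.06 rad), at rest, and the cover ring is shut over it (joint below 0.05 rad) (x of glass_center in the frame of port between -0.0035 and 0.0035 m and y of glass_center in the frame of port between -0.0035 and 0.0035 m and z of glass_center in the frame of port between 0.003 and 0.0068 m and angle between the z axis of glass and the z axis of port, either way round below 0.06 rad and value of joint cover below 0.05 rad and linear speed of glass below 0.02 m/s); the robot touches nothing.
It fails at once if the glass is dropped (moves faster than 0.45 m/s while out of the fingers: a fall of about 10 mm) (contact force between the fingers and glass below 0.05 N and linear speed of glass above 0.45 m/s).
It fails at once if the cover slams (closes faster than 4 rad/s) (velocity of joint cover below -4 rad/s).
It fails at once if another thing on the table is moved more than 25 mm (distance of any of big_glass, gasket, can0, can1, wrench, brush from where it was at the start of the episode above 0.025 m).
It also fails if it takes over 58 s, if anything falls off the work surface, if the arm or the gripper's body presses on something with over 40 N, if the wrist force passes 120 N, or if a joint passes its speed limit or range.

## Robot

A 6-joint arm with a two-finger parallel gripper is mounted at the origin on the work surface. World frame = base frame: x ahead of the robot, y to its left, z up, the work surface at z = 0. Lengths are in mm, angles in rad, forces in N, time in s.
With the tool pointing down it reaches from about 350 to 875 mm from the base axis. Payload 4.2 kg.
Tool frame: the origin (TCP) lies at the very end of the fingers, on their centre line; the grasp point (between the pads) lies 19 mm behind it; z points along the fingers, y is the line along which they close (so a half turn about z gives the same grasp; the last joint's range is limited). The gripper opens to 85 mm and grips with 20 to 120 N. Pads are 22 mm wide; open, the fingers measure 114 mm over their backs; the gripper's body (76 mm by 85 mm) begins 54 mm behind the grasp point. The pads swing forward as they close: fully open they stand 13 mm farther back than shut.
Start: joints at [-1.055, 0.385, 0.008, 0, -1.194, -0.259], TCP at [158.759, -604.479, 231.312] pointing down, gripper open.
Joint ranges: [-3.14, 3.14], [-1.21, 2.06], [-1.07, 1.41], [-3.16, 2.05], [-2.99, -0.16], [-3.1, 3.1]. Speed limits (rad/s): [2.79, 2.79, 3.14, 3.14, 3.14, 3.14].

## Interface

Orientations are given as a unit quaternion [x, y, z, w].
In Python, from bench import monitor, get_image, camera_info, job_done gives the robot as it stands.
- The arm moves only by the tool send_rows, never from a script. Its argument "series" is a list of rows, each a list of 3 entries, a list of its own where there are three numbers: the shift along the tool's x, y, z in mm, then the turn, a rotation vector about the tool's x, y, z in rad, then the finger opening in mm, from 0 to 85.4. A call has 1 to 8 rows; each row shifts and turns the commanded pose from where the row before left it, along the tool's axes as they then stand; what a row does not reach is not made up. A row lasts 1/10 s, in which the tool goes at most 50 mm and 8.59 degrees, less where a joint would pass 70% of its speed; a pose out of reach is approached as far as the arm can. A call with a gripper value outside its range is refused whole. The fingers move at their own pace and stop on an object; the grip force is fixed at half the most. Time passes only in rows, so rows that do not move let the fingers close. It gives the time, the measured TCP pose, the force, the opening and the grip force at its end, in the units of the state.
- monitor.read_state(): the state, without advancing time (a new reading comes with each control period).
- get_image(name): name is "scene" or "side" or "wrist"; returns the picture (420x560x3 uint8, red, green, blue); there is no depth.
- camera_info(name): a dict with "intrinsics" (3x3 intrinsics, pixels), "R" (3x3) and "t" (3): a world point X has camera coordinates R X + t. Camera axes: x right, y down, z forward; pixel columns grow to the right and rows downward; lengths in mm; the calibration is good to about 2 mm. A picture is of the moment at which its call begins: read the wrist's pose just before it. camera_info takes no time and is no camera call; for the wrist camera it gives the pose at the moment of the call.
- job_done(): hands the job in; it is judged then, once.
The state is a dict: "clock": time; "joints": joint angles; "joint_vel": joint speeds; "joint_efforts": joint torques, N m; "position": TCP position; "ee_rot": TCP orientation; "contact_force": force on the tool from outside, world axes, zero at the start; "wrist_torque": the same for the moment, N m; "gripper_width": finger opening in mm; "grasp_force": force on a finger pad.
Only numpy, scipy, OpenCV 4.12 (cv2) and the standard library are available. Lean on these libraries where they do the work, as an engineer would, in place of code of your own. Each camera call takes 0.05 s, during which the arm holds its last target. There are 200 camera calls.

## Working session

There is one attempt and no reset: what is moved stays moved. The work goes in short steps, Python scripts to look and compute and a tool call to move; the robot and the scene stay as the last step left them, time stands still between calls to the robot, and variables do not carry over. Pictures are saved under pics/ and viewed, at most 10 in all, crops included, and the job is handed in when it is done.

Besides the shell and the picture viewer there is one more tool, called after ">>>" as a command line: name --argument value ..., lists and objects as JSON in quotes. send_rows: Moves the arm, as the interface text tells. Its arguments: {"type":"object","properties":{"series":{"type":"array"}},"required":["series"]}

```bash
mkdir -p pics; ls; python3 - <<'E'
from bench import monitor,get_image,camera_info
import cv2,numpy as np
a=get_image("scene");b=get_image("side")
cv2.imwrite("pics/a.png",a[...,::-1]);cv2.imwrite("pics/b.png",b[...,::-1])
np.set_printoptions(precision=4,suppress=True)
for n in("scene","side","wrist"):print(n,camera_info(n))
print(monitor.read_state())
E
```

```text
pics
scene {'intrinsics': array([[412.546 ,   0.    , 278.7837],
       [  0.    , 412.546 , 215.0018],
       [  0.    ,   0.    ,   1.    ]]), 'R': array([[-0.4701,  0.8825, -0.0138],
       [ 0.7473,  0.3897, -0.5382],
       [-0.4695, -0.2633, -0.8427]]), 't': array([ 237.8886, -392.1812, 1531.6511])}
side {'intrinsics': array([[397.9704,   0.    , 279.7073],
       [  0.    , 397.9704, 206.3889],
       [  0.    ,   0.    ,   1.    ]]), 'R': array([[ 0.8977, -0.4402, -0.0202],
       [-0.3339, -0.6495, -0.6831],
       [ 0.2876,  0.6199, -0.73  ]]), 't': array([-523.4187,  321.1828,  922.6907])}
wrist {'intrinsics': array([[321.2824,   0.    , 279.0244],
       [  0.    , 321.2824, 205.4408],
       [  0.    ,   0.    ,   1.    ]]), 'R': array([[-0.2546,  0.967 ,  0.0034],
       [ 0.9159,  0.24  ,  0.3219],
       [ 0.3105,  0.0851, -0.9468]]), 't': array([623.4681, -41.6745, 381.5162])}
{'clock': 0.1, 'joints': array([-1.0554,  0.3855,  0.0067, -0.0004, -1.194 , -0.2586]), 'joint_vel': array([-0.0001, -0.0008,  0.0033,  0.0017, -0.0016, -0.0015]), 'joint_efforts': array([ -0.0002, -39.3319,  18.893 ,   4.1979,  -0.0026,   0.    ]), 'position': array([ 158.6183, -603.9852,  230.3155]), 'ee_rot': array([-0.128 ,  0.9918,  0.001 , -0.0002]), 'contact_force': array([-0.2471, -0.5654,  0.6341]), 'wrist_torque': array([ 0.0554,  0.0481, -0.0308]), 'grasp_force': 0.0, 'gripper_width': 85.1948004008908}
```

View pics/a.png

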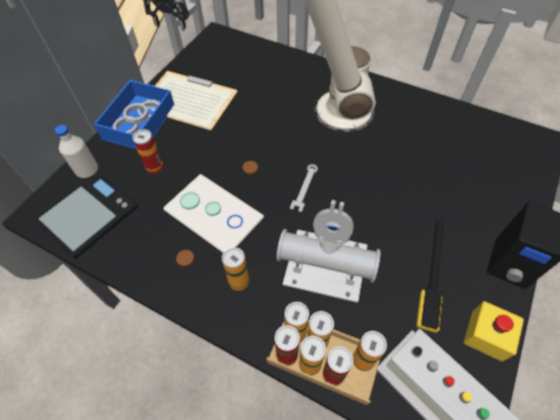

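View pics/b.png

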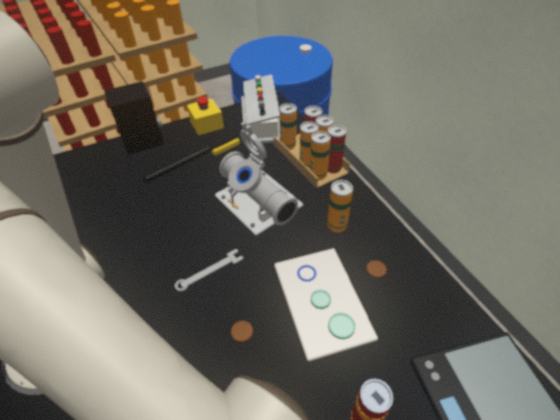

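```bash
cat > h.py <<'E'
import numpy as np,cv2
from bench import monitor,get_image,camera_info
from scipy.spatial.transform import Rotation as Ro
np.set_printoptions(precision=4,suppress=True)
def onz(ci,uv,z):
    d=ci["R"].T@np.linalg.solve(ci["intrinsics"],[uv[0],uv[1],1]);o=-ci["R"].T@ci["t"]
    return o+d*(z-o[2])/d[2]
def proj(ci,X):
    c=np.atleast_2d(X)@ci["R"].T+ci["t"];p=c@ci["intrinsics"].T
    return p[:,:2]/p[:,2:]
def tri(obs):
    A=[];b=[]
    for ci,uv in obs:
        P=ci["intrinsics"]@np.c_[ci["R"],ci["t"]]
        for k in(0,1):
            r=uv[k]*P[2]-P[k];A.append(r[:3]);b.append(-r[3])
    return np.linalg.lstsq(np.array(A),np.array(b),rcond=None)[0]
E
python3 - <<'E'
from h import *
s=camera_info("scene");d=camera_info("side")
for n,a,b,z in(("glass",(213,209),(320,299),20),("big",(190,201),(342,325),20),("gask",(235,221),(307,273),15)):
    print(n,onz(s,a,z),onz(d,b,z),tri([(s,a),(d,b)]))
print("seat",tri([(s,(333,227)),(d,(245,174))]))
print("ferr",onz(s,(281,247),62),onz(s,(378,265),62))
for n,i,c in(("A","pics/a.png",(270,150,420,310)),("B","pics/b.png",(190,110,330,240))):
    im=cv2.imread(i)[c[1]:c[3],c[0]:c[2]];cv2.imwrite(f"pics/c{n}.png",cv2.resize(im,None,fx=2.6,fy=3.75 if 0 else 2.6,interpolation=3))
a=cv2.imread("pics/cA.png");b=cv2.imread("pics/cB.png");h=max(a.shape[0],b.shape[0])
f=lambda x:cv2.copyMakeBorder(x,0,h-x.shape[0],0,0,0)
cv2.imwrite("pics/c.png",np.hstack([f(a),f(b)]))
E
```

```text
glass [ 606.5221 -176.7982   20.    ] [ 602.8552 -183.2269   20.    ] [ 604.2504 -180.0316   14.2547]
big [ 614.6253 -257.3761   20.    ] [ 614.2387 -264.7494   20.    ] [ 614.028  -261.5006   15.2513]
gask [609.9335 -95.6621  15.    ] [ 612.5243 -100.4596   15.    ] [611.1457 -97.7698  13.4172]
seat [569.7618 194.9999 140.3953]
ferr [646.1213  82.6486  62.    ] [572.8243 341.9085  62.    ]
```

View pics/c.png

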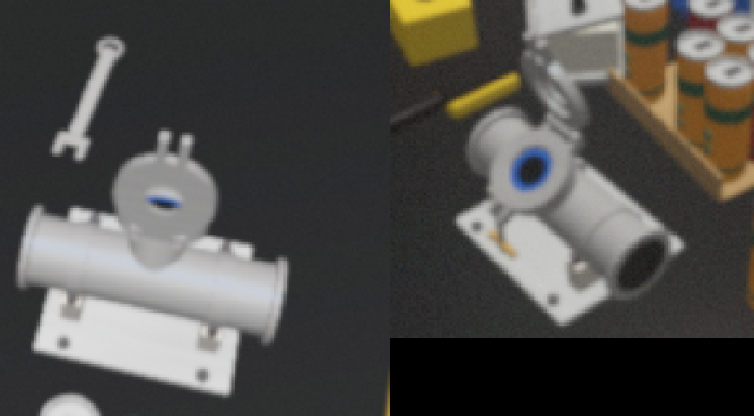

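```bash
cat >> h.py <<'E'
def delta(p,R,ref=None):
    """tool-frame shift and rotvec from present (or ref) pose to p,R"""
    if ref is None:
        s=monitor.read_state();ref=(s["position"],Ro.from_quat(s["ee_rot"]))
    p0,R0=ref
    return R0.inv().apply(np.asarray(p)-p0),(R0.inv()*R).as_rotvec()
yaw0=0.275
def portR(yaw):
    x=np.array([np.cos(yaw),np.sin(yaw),0]);z=np.array([0,0,1.])
    px=np.cos(np.pi/6)*x+.5*z;pz=np.cos(np.pi/6)*z-.5*x
    return np.c_[px,np.cross(pz,px),pz]
def down(phi):  # tool pointing down, tool x along world angle phi
    x=np.array([np.cos(phi),np.sin(phi),0]);z=np.array([0,0,-1.])
    return Ro.from_matrix(np.c_[x,np.cross(z,x),z])
E
python3 - <<'E'
from h import *
w=camera_info("wrist");s=monitor.read_state();R=Ro.from_quat(s["ee_rot"])
c=-w["R"].T@w["t"];print("cam in tool",R.inv().apply(c-s["position"]),"axes",(w["R"]@R.as_matrix()))
print(R.as_matrix(), "phi",np.arctan2(*R.as_matrix()[1::-1,0]))
print(delta([604,-180,150],R))
E
```

```text
cam in tool [  83.0039   -0.0494 -142.1822] axes [[ 0.0008  1.     -0.0014]
 [-0.9467  0.0003 -0.322 ]
 [-0.322   0.0016  0.9467]]
[[-0.9673 -0.2538 -0.0006]
 [-0.2538  0.9673  0.0019]
 [ 0.0001  0.002  -1.    ]] phi -2.8849768895525516
(array([-538.4178,  296.8979,   80.8503]), array([0., 0., 0.]))
```

>>> send_rows --series '[[[-42,23,0],[0,0,0],80],[[-42,23,0],[0,0,0],80],[[-42,23,0],[0,0,0],80],[[-42,23,0],[0,0,0],80],[[-42,23,0],[0,0,0],80],[[-42,23,0],[0,0,0],80],[[-42,23,0],[0,0,0],80],[[-42,23,0],[0,0,0],80]]'

```text
clock: 0.9
position: [438.0, -339.4, 231.1]
ee_rot: [-0.128, 0.992, 0.0, -0.0]
contact_force: [0.6, -0.6, -0.6]
gripper_width: 80.0
grasp_force: 0.0
```

>>> send_rows --series '[[[-40,23,16],[0,0,0],70],[[-40,23,16],[0,0,0],70],[[-40,23,16],[0,0,0],70],[[-40,23,16],[0,0,0],70],[[-40,23,16],[0,0,0],70],[[0,0,0],[0,0,0],70],[[0,0,0],[0,0,0],70]]'

```text
clock: 1.6
position: [601.2, -178.1, 149.9]
ee_rot: [-0.129, 0.992, 0.0, -0.001]
contact_force: [0.2, 1.0, 0.4]
gripper_width: 69.7
grasp_force: 0.0
```

```bash
python3 - <<'E'
from h import *
s=monitor.read_state();ci=camera_info("wrist");a=get_image("wrist");print(s["clock"],s["position"],s["ee_rot"],s["joints"])
cv2.imwrite("pics/w1.png",a[...,::-1]);np.savez("w1.npz",**ci)
print(proj(ci,[604,-180,22]))
E
```

```text
1.6 [ 601.1652 -178.1333  149.8778] [-0.1289  0.9917  0.0003 -0.0014] [-0.0304  0.4539 -0.0967 -0.0001 -1.023  -1.2817]
[[275.5692 198.745 ]]
```

View pics/w1.png

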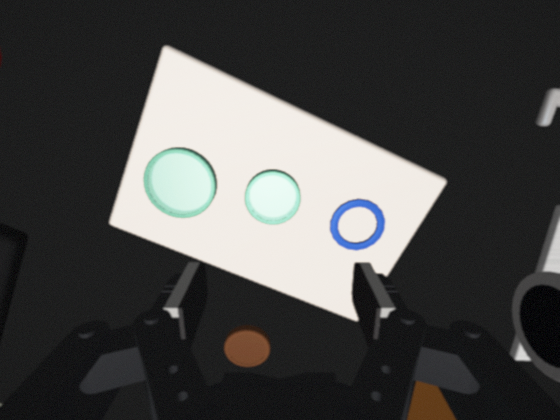

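```bash
cat >> h.py <<'E'
from scipy.optimize import least_squares
def fitcyl(ci,img,guess,r,z0,z1):
    hsv=cv2.cvtColor(img,cv2.COLOR_RGB2HSV)
    m=cv2.inRange(hsv,(65,25,60),(95,255,255))
    n,l,st,ce=cv2.connectedComponentsWithStats(m)
    g=proj(ci,[*guess,(z0+z1)/2])[0]
    k=1+np.argmin(np.linalg.norm(ce[1:]-g,axis=1)+1e3*(st[1:,4]<200))
    c=max(cv2.findContours((l==k).astype(np.uint8),cv2.RETR_EXTERNAL,cv2.CHAIN_APPROX_NONE)[0],key=len)
    hull=cv2.convexHull(c)[:,0].astype(float)
    t=np.linspace(0,2*np.pi,72)
    def model(x,rr):
        P=np.r_[[[x[0]+rr*np.cos(a),x[1]+rr*np.sin(a),z] for a in t for z in(z0,z1)]]
        return cv2.convexHull(proj(ci,P).astype(np.float32))
    f=lambda x:[cv2.pointPolygonTest(model(x,x[2]),(float(u),float(v)),True) for u,v in hull]
    o=least_squares(f,[*guess,r],diff_step=1e-3)
    return o.x,np.sqrt(np.mean(o.fun**2)),st[k]
E
python3 - <<'E'
from h import *
ci=dict(np.load("w1.npz"));a=cv2.imread("pics/w1.png")[...,::-1].copy()
print(fitcyl(ci,a,(604,-180),25,12,22)); print(fitcyl(ci,a,(614,-261),31.5,12,22))
s=camera_info("scene");b=cv2.imread("pics/a.png")[...,::-1].copy();print(fitcyl(s,b,(604,-180),25,12,22))
x=np.load("w1.npz");print(onz(ci,(165,47),12),onz(ci,(445,182),12))
E
```

```text
(array([ 604.6839, -182.9247,   24.2702]), np.float64(0.25792972805452286), array([245, 170,  56,  55, 957], dtype=int32))
(array([ 613.1098, -264.6952,   30.597 ]), np.float64(0.34482283412186954), array([ 143,  148,   73,   70, 3163], dtype=int32))
(array([963.447 , 199.2058, 578.0143]), np.float64(5.544662987175429), array([180, 192,  20,  17, 263], dtype=int32))
[ 508.0207 -295.3493   12.    ] [552.7994 -35.9286  12.    ]
```

```bash
python3 - <<'E'
from h import *
R=down(-2.885+0.9);d=delta([604.7,-182.9,45],R);print(d, delta([604.7,-182.9,45],Ro.from_quat(monitor.read_state()["ee_rot"])))
E
```

```text
(array([ -2.8772,  -4.7357, 105.7936]), array([ 0.001 , -0.0011, -0.8993])) (array([ -2.8772,  -4.7357, 105.7936]), array([0., 0., 0.]))
```

>>> send_rows --series '[[[-3,-5,10],[0,0,-0.149],60],[[0,0,18],[0,0,-0.149],60],[[0,0,18],[0,0,-0.149],60],[[0,0,18],[0,0,-0.149],60],[[0,0,18],[0,0,-0.149],60],[[0,0,18],[0,0,-0.149],60],[[0,0,0],[0,0,0],60],[[0,0,0],[0,0,0],60]]'

```text
clock: 2.45
position: [605.2, -184.4, 52.3]
ee_rot: [-0.542, 0.84, -0.0, 0.0]
contact_force: [0.9, -0.2, 0.4]
gripper_width: 60.2
grasp_force: 0.0
```

```bash
python3 - <<'E'
from h import *
s=monitor.read_state();ci=camera_info("wrist");a=get_image("wrist");print(s["clock"],s["position"],s["ee_rot"],s["contact_force"])
cv2.imwrite("pics/w2.png",a[...,::-1])
try: print(fitcyl(ci,a,(604,-182),25,12,22))
except Exception as e: print(e)
R=Ro.from_quat(s["ee_rot"])
for p in((604.7,-182.9),):print(delta([*p,30],R))
E
```

```text
2.45 [ 605.1947 -184.3552   52.2543] [-0.5424  0.8401 -0.0004  0.0002] [ 0.8525 -0.1961  0.4343]
(array([ 604.6215, -183.15  ,   24.234 ]), np.float64(0.3808415539040642), array([ 239,  202,   83,   79, 5171], dtype=int32))
(array([-0.6635,  1.5668, 22.8145]), array([-0.0013,  0.0005,  0.0008]))
```

View pics/w2.png

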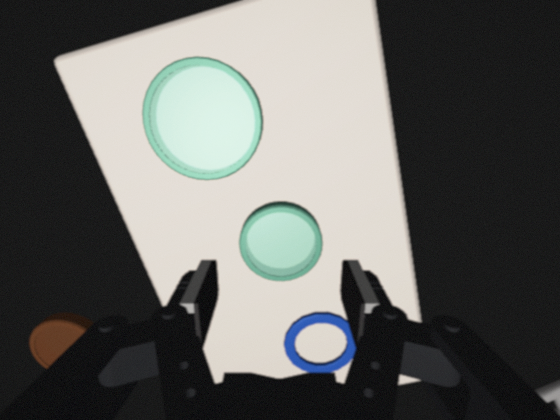

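>>> send_rows --series '[[[-0.5,1.3,15],[0,0,0],60],[[0,0,15],[0,0,0],60],[[0,0,8],[0,0,0],60],[[0,0,3],[0,0,0],60],[[0,0,0],[0,0,0],60]]'

```text
clock: 3.0
position: [604.7, -182.4, 10.8]
ee_rot: [-0.544, 0.839, -0.0, 0.0]
contact_force: [-0.1, 0.1, -0.3]
gripper_width: 59.8
grasp_force: 0.0
```

>>> send_rows --series '[[[0,0,1],[0,0,0],60],[[0,0,1],[0,0,0],60],[[0,0,0],[0,0,0],60]]'

```text
clock: 3.3
position: [604.6, -182.2, 8.7]
ee_rot: [-0.544, 0.839, -0.0, 0.0]
contact_force: [0.2, 0.2, -0.2]
gripper_width: 60.0
grasp_force: 0.0
```

>>> send_rows --series '[[[0,0,1],[0,0,0],60],[[0,0,1],[0,0,0],60],[[0,0,0],[0,0,0],60]]'

```text
clock: 3.6
position: [604.6, -182.2, 7.0]
ee_rot: [-0.544, 0.839, -0.0, 0.0]
contact_force: [-1.5, 0.6, 4.7]
gripper_width: 60.0
grasp_force: 2.2
```

>>> send_rows --series '[[[0,0,-4],[0,0,0],60],[[0,0,-2.7],[0,0,0],60],[[0,0,0],[0,0,0],52],[[0,0,0],[0,0,0],44],[[0,0,0],[0,0,0],44],[[0,0,0],[0,0,0],44],[[0,0,0],[0,0,0],44],[[0,0,0],[0,0,0],44]]'

```text
clock: 4.4
position: [604.9, -182.3, 14.0]
ee_rot: [-0.544, 0.839, -0.0, 0.0]
contact_force: [-1.0, 0.7, 5.3]
gripper_width: 46.7
grasp_force: 60.6
```

>>> send_rows --series '[[[0,0,-2],[0,0,0],44],[[0,0,-4],[0,0,0],44],[[0,0,0],[0,0,0],44],[[0,0,0],[0,0,0],44]]'

```text
clock: 4.8
position: [604.3, -182.2, 18.9]
ee_rot: [-0.544, 0.839, 0.0, -0.0]
contact_force: [0.2, -1.0, -0.9]
gripper_width: 46.9
grasp_force: 61.5
```

```bash
python3 - <<'E'
from h import *
s=monitor.read_state();ci=camera_info("wrist");a=get_image("wrist");print(s["clock"],s["position"],s["gripper_width"],s["contact_force"])
cv2.imwrite("pics/w3.png",cv2.resize(a[150:360,140:420,::-1],None,fx=2.6,fy=2.6,interpolation=cv2.INTER_CUBIC))
E
```

```text
4.8 [ 604.3407 -182.2442   18.9101] 46.869376235041344 [ 0.2385 -1.0107 -0.9151]
```

View pics/w3.png

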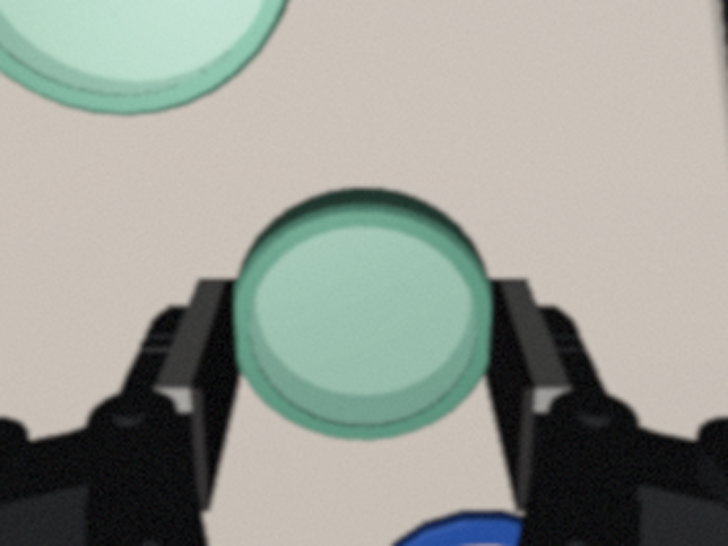

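```bash
cat >> h.py <<'E'
def toolR(yaw):
    P=portR(yaw);return Ro.from_matrix(np.c_[-P[:,0],P[:,1],-P[:,2]])
def plan(p,R,ref=None):
    t,r=delta(p,R,ref);n=int(np.ceil(max(np.linalg.norm(t)/45,np.linalg.norm(r)/.14)));print(n,"rows; tot",t,r)
    # straight line in world, constant rotation rate: per-row tool shifts
    s=monitor.read_state();p0,R0=ref or (s["position"],Ro.from_quat(s["ee_rot"]))
    dr=Ro.from_rotvec(r/n);Rk=R0;st=(np.asarray(p)-p0)/n
    for k in range(n):
        print("[%s],[%s]"%(", ".join("%.1f"%v for v in Rk.inv().apply(st)),", ".join("%.4f"%v for v in r/n)));Rk=Rk*dr
E
python3 - <<'E'
from h import *
s=monitor.read_state();R0=Ro.from_quat(s["ee_rot"]);p=s["position"]+[0,0,120]
P=np.array([570,195,140])+150*portR(.275)[:,2];print(P);plan(P,toolR(.275),(p,R0))
E
```

```text
[497.8181 174.634  269.9038]
9 rows; tot [-282.396   242.7966 -131.0255] [ 0.2294 -0.4896  0.855 ]
[-31.4, 27.0, -14.6],[0.0255, -0.0544, 0.0950]
[-29.5, 29.5, -13.6],[0.0255, -0.0544, 0.0950]
[-27.3, 31.9, -12.9],[0.0255, -0.0544, 0.0950]
[-24.8, 34.0, -12.3],[0.0255, -0.0544, 0.0950]
[-22.1, 35.9, -11.9],[0.0255, -0.0544, 0.0950]
[-19.3, 37.6, -11.7],[0.0255, -0.0544, 0.0950]
[-16.3, 39.0, -11.7],[0.0255, -0.0544, 0.0950]
[-13.2, 40.1, -11.9],[0.0255, -0.0544, 0.0950]
[-10.0, 40.9, -12.3],[0.0255, -0.0544, 0.0950]
```

>>> send_rows --series '[[[0,0,-15],[0,0,0],44],[[0,0,-30],[0,0,0],44],[[0,0,-35],[0,0,0],44],[[0,0,-40],[0,0,0],44],[[-31.4,27,-14.6],[0.0255,-0.0544,0.095],44],[[-29.5,29.5,-13.6],[0.0255,-0.0544,0.095],44],[[-27.3,31.9,-12.9],[0.0255,-0.0544,0.095],44],[[-24.8,34,-12.3],[0.0255,-0.0544,0.095],44]]'

```text
clock: 5.65
position: [556.7, -22.4, 197.9]
ee_rot: [-0.37, 0.921, 0.017, 0.119]
contact_force: [0.8, 1.1, -0.6]
gripper_width: 46.4
grasp_force: 61.5
```

>>> send_rows --series '[[[-22.1,35.9,-11.9],[0.0255,-0.0544,0.095],44],[[-19.3,37.6,-11.7],[0.0255,-0.0544,0.095],44],[[-16.3,39,-11.7],[0.0255,-0.0544,0.095],44],[[-13.2,40.1,-11.9],[0.0255,-0.0544,0.095],44],[[-10,40.9,-12.3],[0.0255,-0.0544,0.095],44],[[0,0,0],[0,0,0],44],[[0,0,0],[0,0,0],44]]'

```text
clock: 6.35
position: [510.3, 128.4, 253.0]
ee_rot: [-0.185, 0.956, 0.025, 0.226]
contact_force: [0.1, 0.5, -0.3]
gripper_width: 46.9
grasp_force: 61.6
```

```bash
python3 - <<'E'
from h import *
s=monitor.read_state();ci=camera_info("wrist");a=get_image("wrist");print(s["clock"],s["position"],s["ee_rot"],s["gripper_width"],s["joints"],s["contact_force"])
cv2.imwrite("pics/w4.png",a[...,::-1]);np.savez("w4.npz",**ci)
print(proj(ci,[570,195,140]))
b=get_image("scene");cv2.imwrite("pics/a2.png",b[...,::-1])
E
```

```text
6.35 [510.285  128.3882 253.0387] [-0.1854  0.9561  0.0246  0.2255] 46.942228235962745 [ 0.6282 -0.0129 -0.6225  0.2796 -0.5421 -2.0253] [ 0.1428  0.4803 -0.2653]
[[326.4435 217.0789]]
```

View pics/w4.png

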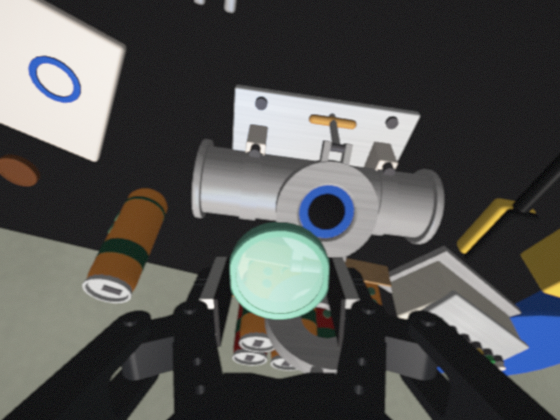

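```bash
cat >> h.py <<'E'
def blue(img,near):
    m=cv2.inRange(cv2.cvtColor(img,cv2.COLOR_RGB2HSV),(105,110,50),(128,255,255))
    n,l,st,ce=cv2.connectedComponentsWithStats(m)
    k=1+np.argmin(np.linalg.norm(ce[1:]-near,axis=1)+1e3*(st[1:,4]<40))
    c,hi=cv2.findContours((l==k).astype(np.uint8),cv2.RETR_CCOMP,cv2.CHAIN_APPROX_NONE)
    c=sorted(c,key=len);print(st[k],[cv2.fitEllipse(x) for x in c[-2:]])
    return c[-1][:,0].astype(float),c[-2][:,0].astype(float)
E
python3 - <<'E'
from h import *
ci=dict(np.load("w4.npz"));a=cv2.imread("pics/w4.png")[...,::-1].copy()
sd=camera_info("side");b=cv2.imread("pics/b.png")[...,::-1].copy()
obs=[(ci,*blue(a,(327,211))),(sd,*blue(b,(245,174)))]
for z in(5,8,10):
    p,q=onz(ci,(236,87),z),onz(ci,(419,114),z);d=q-p;print(z,p,q,np.linalg.norm(d),"yaw",np.arctan2(-d[0],d[1]))
yaw=np.arctan2(-d[0],d[1])
t=np.linspace(0,2*np.pi,120,endpoint=False);C=np.c_[np.cos(t),np.sin(t),0*t]
def fit(obs,yaw,x0):
    def f(x):
        R=portR(yaw if len(x)==5 else x[5]);out=[]
        for c,o,i in obs:
            for pts,r in((o,x[3]),(i,x[4])):
                poly=proj(c,x[:3]+(C*r)@R.T).astype(np.float32)
                out+=[cv2.pointPolygonTest(poly,(float(u),float(v)),True)/np.sqrt(len(pts)) for u,v in pts]
        return out
    o=least_squares(f,x0,diff_step=1e-4);return o.x,o.cost
print(fit(obs,yaw,[570,195,140,26,18]));print(fit(obs,yaw,[570,195,140,26,18,yaw]));print(fit(obs[:1],yaw,[570,195,140,26,18]))
E
```

```text
[ 299  186   55   52 1308] [((326.07147216796875, 211.20111083984375), (34.094215393066406, 36.189022064208984), 63.77813720703125), ((326.200927734375, 211.39837646484375), (50.77998733520508, 54.03242111206055), 67.21441650390625)]
[237 167  15  16 118] [((244.0248565673828, 174.89341735839844), (8.441085815429688, 11.13453197479248), 44.844093322753906), ((243.79087829589844, 174.62374877929688), (12.050727844238281, 16.608150482177734), 38.10429000854492)]
5 [548.7911  83.6606   5.    ] [499.3321 286.8555   5.    ] 209.12764443565993 yaw 0.2387640737119272
8 [547.3083  83.6391   8.    ] [498.2869 285.036    8.    ] 207.27713669810598 yaw 0.23876407371192726
10 [546.3197  83.6247  10.    ] [497.5901 283.8229  10.    ] 206.04346487307 yaw 0.23876407371192748
(array([569.3637, 194.8688, 133.8673,  24.8642,  16.7112]), np.float64(0.8608814460365468))
(array([569.4709, 195.05  , 133.7259,  25.2   ,  16.9416,   0.0835]), np.float64(0.7608337004433561))
(array([517.9545, 163.8238, 191.1738,  18.2424,  12.2401]), np.float64(0.14697682252570723))
```

```bash
cat >> h.py <<'E'
_t=np.linspace(0,2*np.pi,90,endpoint=False);C=np.c_[np.cos(_t),np.sin(_t),0*_t]
def fitport(obs,yaw,x0):
    def f(x):
        R=portR(yaw);out=[]
        for c,o,i in obs:
            for pts,r in((o,x[3]),(i,x[4])):
                poly=proj(c,x[:3]+(C*r)@R.T).astype(np.float32)
                out+=[cv2.pointPolygonTest(poly,(float(u),float(v)),True)/np.sqrt(len(pts)) for u,v in pts]
        return out
    o=least_squares(f,x0,diff_step=1e-4);return o.x,o.cost
def fitheld(ci,img,p,R):
    """held glass in tool frame: centre xyz, tilt about tool x,y"""
    m=cv2.inRange(cv2.cvtColor(img,cv2.COLOR_RGB2HSV),(65,25,60),(95,255,255))
    m[:200]=0;m=cv2.morphologyEx(m,cv2.MORPH_OPEN,np.ones((3,3)))
    c=max(cv2.findContours(m,cv2.RETR_EXTERNAL,cv2.CHAIN_APPROX_NONE)[0],key=cv2.contourArea)
    hull=cv2.convexHull(c)[:,0].astype(float)
    def f(x,tilt=True):
        Rg=Ro.from_rotvec([0,x[3],0]) if len(x)>3 else Ro.identity()
        pts=np.r_[24.6*C+[0,0,5],24.6*C-[0,0,5]]
        poly=cv2.convexHull(proj(ci,p+R.apply(np.array(x[:3])+Rg.apply(pts))).astype(np.float32))
        return [cv2.pointPolygonTest(poly,(float(u),float(v)),True) for u,v in hull]
    for x0 in([0.5,0.1,1.],[0.5,.1,1.,.02]):
        o=least_squares(f,x0,diff_step=1e-3,x_scale=[1,1,1,.05][:len(x0)]);print("held",o.x,np.sqrt(np.mean(o.fun**2)))
E
python3 - <<'E'
from h import *
s=monitor.read_state();R0=Ro.from_quat(s["ee_rot"])
ci=dict(np.load("w4.npz"));a=cv2.imread("pics/w4.png")[...,::-1].copy()
fitheld(ci,a,s["position"],R0)
P=np.array([569.4,194.9,134.2])+150*portR(.239)[:,2];print(P);plan(P,toolR(.239))
E
```

```text
held [ 2.0475  1.0669 -3.8205] 0.5986655419221064
held [ 2.3285  1.0841 -4.487   0.03  ] 0.5700445672162612
[496.5319 177.1452 264.1038]
2 rows; tot [-9.6424 50.865  -9.7211] [ 0.0305 -0.0647  0.1348]
[-4.8, 25.4, -4.9],[0.0153, -0.0324, 0.0674]
[-3.3, 25.6, -5.1],[0.0153, -0.0324, 0.0674]
```

>>> send_rows --series '[[[-4.8,25.4,-4.9],[0.015,-0.032,0.067],44],[[-3.3,25.6,-5.1],[0.015,-0.032,0.067],44],[[0,0,0],[0,0,0],44],[[0,0,0],[0,0,0],44]]'

```text
clock: 6.85
position: [498.6, 170.5, 262.6]
ee_rot: [-0.123, 0.959, 0.029, 0.253]
contact_force: [0.7, 0.4, -1.2]
gripper_width: 46.4
grasp_force: 61.7
```

```bash
python3 - <<'E'
from h import *
s=monitor.read_state();ci=camera_info("wrist");a=get_image("wrist");print(s["clock"],s["position"],s["ee_rot"],s["joints"])
cv2.imwrite("pics/w5.png",a[...,::-1]);np.savez("w5.npz",**ci)
R0=Ro.from_quat(s["ee_rot"]);fitheld(ci,a,s["position"],R0)
c4=dict(np.load("w4.npz"));a4=cv2.imread("pics/w4.png")[...,::-1].copy()
sd=camera_info("side");b=cv2.imread("pics/b.png")[...,::-1].copy()
u=proj(ci,[569.4,194.9,134])[0];print(u)
obs=[(ci,*blue(a,u)),(c4,*blue(a4,(327,211))),(sd,*blue(b,(245,174)))]
x0=[569,195,134,25,17]
for o in(obs,obs[:2],obs[::2]):print(fitport(o,.239,x0))
x=fitport(obs,.239,x0)[0]
print("port in tool",R0.inv().apply(x[:3]-s["position"]))
E
```

```text
6.85 [498.5948 170.492  262.6034] [-0.1235  0.9592  0.029   0.2526] [ 0.7348 -0.0405 -0.7203  0.5216 -0.4857 -2.4644]
held [ 1.4756  0.1338 -3.4961] 0.5253568962409731
held [ 1.7519  0.135  -4.1758  0.032 ] 0.4868779388103834
[285.652  191.4174]
[ 259  165   55   52 1303] [((286.103515625, 190.69229125976562), (34.673866271972656, 35.77288055419922), 83.76622009277344), ((286.151611328125, 190.6453399658203), (51.31757354736328, 53.38283920288086), 84.27657318115234)]
[ 299  186   55   52 1308] [((326.07147216796875, 211.20111083984375), (34.094215393066406, 36.189022064208984), 63.77813720703125), ((326.200927734375, 211.39837646484375), (50.77998733520508, 54.03242111206055), 67.21441650390625)]
[237 167  15  16 118] [((244.0248565673828, 174.89341735839844), (8.441085815429688, 11.13453197479248), 44.844093322753906), ((243.79087829589844, 174.62374877929688), (12.050727844238281, 16.608150482177734), 38.10429000854492)]
(array([569.902 , 195.3901, 133.1259,  25.0694,  16.8607]), np.float64(1.0151922481993236))
(array([570.8962, 195.803 , 132.0035,  25.3194,  17.0154]), np.float64(0.2376538616044796))
(array([569.5689, 195.4388, 133.5008,  24.9298,  16.8042]), np.float64(0.8113257424564232))
port in tool [ -1.8894   7.0411 149.7194]
```

View pics/w5.png

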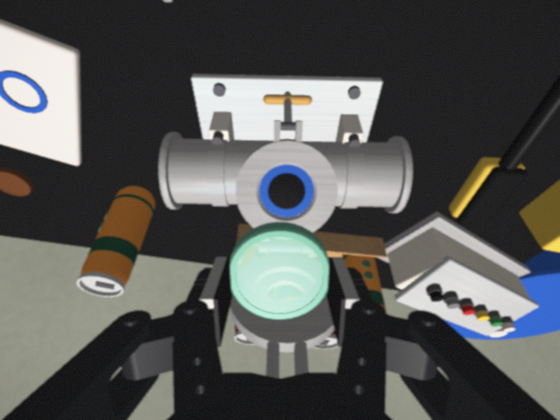

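```bash
cat >> h.py <<'E'
YAW=.239;PORT=np.array([570.0,195.4,133.0])
def at(h,gx=1.5,gy=0.1,gz=-3.5):
    P=portR(YAW);return PORT+P@np.array([gx,-gy,h+gz])
E
python3 - <<'E'
from h import *
plan(at(30),toolR(YAW))
E
```

```text
3 rows; tot [ -2.8755   7.0496 123.4291] [ 0.0017 -0.0091  0.0158]
[-1.0, 2.3, 41.1],[0.0006, -0.0030, 0.0053]
[-0.8, 2.4, 41.1],[0.0006, -0.0030, 0.0053]
[-0.7, 2.4, 41.1],[0.0006, -0.0030, 0.0053]
```

>>> send_rows --series '[[[-1,2.4,20],[0.001,-0.005,0.008],44],[[-1,2.4,30],[0.001,-0.005,0.008],44],[[-0.5,2.2,30],[0,0,0],44],[[0,0,30],[0,0,0],44],[[0,0,13],[0,0,0],44],[[0,0,0],[0,0,0],44],[[0,0,0],[0,0,0],44],[[0,0,0],[0,0,0],44]]'

```text
clock: 7.7
position: [558.5, 193.7, 178.0]
ee_rot: [-0.115, 0.961, 0.027, 0.251]
contact_force: [0.1, -0.1, -0.2]
gripper_width: 46.6
grasp_force: 61.9
```

```bash
python3 - <<'E'
from h import *
print(monitor.read_state());plan(at(18),toolR(YAW))
E
```

```text
{'clock': 7.7, 'joints': array([ 0.5256,  0.1678, -0.8399,  1.118 , -0.1605, -2.9352]), 'joint_vel': array([ 0.0055, -0.0058, -0.0055,  0.0115, -0.0005, -0.0066]), 'joint_efforts': array([ -0.1804, -23.9868,  15.3977,   1.186 ,   0.194 ,   0.0096]), 'position': array([558.5168, 193.6656, 177.9731]), 'ee_rot': array([-0.1148,  0.9607,  0.0274,  0.2514]), 'contact_force': array([ 0.0844, -0.1061, -0.2447]), 'wrist_torque': array([-0.2417,  1.0461, -0.0011]), 'grasp_force': 61.89908266067505, 'gripper_width': 46.57706295891433}
1 rows; tot [10.5986 -0.9613 30.3692] [-0.0056 -0.0122  0.0003]
[10.6, -1.0, 30.4],[-0.0056, -0.0122, 0.0003]
```

```bash
cat > kin.py <<'E'
from h import *
D=[([-1.0554,.3855,.0067,-.0004,-1.194,-.2586],[158.6183,-603.9852,230.3155],[-.128,.9918,.001,-.0002]),
([-.0304,.4539,-.0967,-.0001,-1.023,-1.2817],[601.1652,-178.1333,149.8778],[-.1289,.9917,.0003,-.0014]),
([.6282,-.0129,-.6225,.2796,-.5421,-2.0253],[510.285,128.3882,253.0387],[-.1854,.9561,.0246,.2255]),
([.7348,-.0405,-.7203,.5216,-.4857,-2.4644],[498.5948,170.492,262.6034],[-.1235,.9592,.029,.2526]),
([.5256,.1678,-.8399,1.118,-.1605,-2.9352],[558.5168,193.6656,177.9731],[-.1148,.9607,.0274,.2514])]
X0=Ro.from_matrix(np.array([[0,0,1],[0,1,0],[-1,0,0.]]))
def fk(q,k,s4,s6):
    a1,h,L2,L4,a3,d,L6,c6,c1=k;e=Ro.from_euler
    R1=e('z',q[0]+c1);R2=R1*e('y',q[1]);R3=R2*e('y',-q[2]);R4=R3*e('x',s4*q[3]);R5=R4*e('y',-q[4]);R6=R5*e('x',s6*q[5]+c6)
    p=R1.apply([a1,d,h])+R2.apply([0,0,L2])+R3.apply([L4,0,a3])+R6.apply([L6,0,0])
    return p,R6*X0
def fitk(s4,s6):
    best=None
    for c6 in(0,1.57,3.14,-1.57):
      for d in(-100,100,0):
        def f(k):
            o=list((k-np.array([100,350,300,350,0,0,250,0,0]))*1e-4*[1,1,1,1,1,1,1,0,0])
            for q,p,r in D:
                P,R=fk(q,k,s4,s6);o+=list((P-p)/1)+list(300*(R.inv()*Ro.from_quat(r)).as_rotvec())
            return o
        o=least_squares(f,[100,350,300,350,0,d,250,c6,0],x_scale=[100,100,100,100,100,100,100,1,1])
        if best is None or o.cost<best.cost:best=o
    return best
if __name__=="__main__":
    for s4 in(1,-1):
        for s6 in(1,-1):
            b=fitk(s4,s6);print(s4,s6,b.cost,b.x)
E
python3 kin.py
```

```text
1 1 379115.93559673725 [ 417.5477 -153.5673  330.636    28.0773  109.0426  -91.9501   20.035
    1.1514   -0.1375]
1 -1 152821.01821647608 [ 474.7689   51.4912   -9.4236   -6.1475   40.6756  372.7499 -147.5195
   -3.197    -0.9615]
-1 1 485504.580708272 [ 229.0251  -81.3194  509.4324  121.1894   96.4833 -203.619   213.6757
    3.3721    0.108 ]
-1 -1 3573.496184557034 [ 225.1535  -38.3268  522.4019  145.9006   81.4835 -154.187   245.146
   -1.5499    0.0225]
```

```bash
cat > kin2.py <<'E'
from kin import *
e=Ro.from_euler
def chain(q,o):
    R1=e('z',q[0]+o[0]);R2=R1*e('y',q[1]+o[1]);R3=R2*e('y',-q[2]);R4=R3*e('x',-q[3]+o[2]);R5=R4*e('y',-q[4]+o[3]);R6=R5*e('x',-q[5]+o[4])
    return [R1,R2,R3,R4,R5,R6]
fo=lambda o:np.concatenate([((chain(q,o)[-1]*X0).inv()*Ro.from_quat(r)).as_rotvec() for q,p,r in D])
O=least_squares(fo,[0,0,0,0,-1.57])
E
cat > t.py <<'E'
from kin2 import *
print(O.x,np.abs(O.fun).max())
# linear offsets: v1(a1,d,h) v2(z) v3(x,y,z) v5(y?) v6(x)
cols=[(0,0),(0,1),(0,2),(1,2),(2,0),(2,1),(2,2),(3,1),(3,2),(4,0),(4,1),(4,2),(5,0)]
for names in([0,1,2,3,4,6,12],[0,1,2,3,4,6,8,12],[0,2,3,4,6,7,10,12],[0,2,3,4,6,7,8,9,10,11,12]):
    A=[];b=[]
    for q,p,r in D:
        R=[x.as_matrix() for x in chain(q,O.x)]
        A.append(np.c_[tuple(R[cols[n][0]][:,cols[n][1]] for n in names)]);b.append(p)
    A=np.vstack(A);b=np.concatenate(b)
    lam=.003;x=np.linalg.lstsq(np.r_[A,lam*np.eye(len(names))],np.r_[b,lam*np.zeros(len(names))],rcond=None)[0]
    print([cols[n] for n in names],x,np.abs(A@x-b).max())
E
python3 t.py
```

```text
[-0.      0.0001  0.     -0.0001 -1.5708] 0.0001354874987808788
[(0, 0), (0, 1), (0, 2), (1, 2), (2, 0), (2, 2), (5, 0)] [ 223.5988 -140.9258  -26.577   525.3764  152.3963   77.4611  253.3511] 57.692234001471974
[(0, 0), (0, 1), (0, 2), (1, 2), (2, 0), (2, 2), (3, 2), (5, 0)] [ 146.9157 -157.8743   22.8695  696.8366  161.8557  -44.5463  115.2347
  461.8742] 19.872333711626993
[(0, 0), (0, 2), (1, 2), (2, 0), (2, 2), (3, 1), (4, 1), (5, 0)] [  0.0715 160.5214 564.7835 421.7144   0.0672 -79.9064 -79.9064 297.5562] 0.045293212209173817
[(0, 0), (0, 2), (1, 2), (2, 0), (2, 2), (3, 1), (3, 2), (4, 0), (4, 1), (4, 2), (5, 0)] [ -0.0352 160.3377 564.4101 421.7043   0.5249 -79.9078  -0.3301 148.5759
 -79.9078   0.2103 148.5759] 0.05002088351855605
```

```bash
cat >> kin2.py <<'E'
LO=np.array([-3.14,-1.21,-1.07,-3.16,-2.99,-3.1]);HI=np.array([3.14,2.06,1.41,2.05,-.16,3.1])
def FK(q):
    R=chain(q,O.x);p=R[0].apply([0,0,160.52])+R[1].apply([0,0,564.78])+R[2].apply([421.71,0,0])+R[3].apply([0,-159.81,0])+R[5].apply([297.556,0,0])
    return p,R[5]*X0
def ik(p,zax,n=40,xax=None,seeds=None,seed=0):
    rng=np.random.default_rng(seed);sol=[]
    def f(q):
        P,R=FK(q);M=R.as_matrix();o=list((P-p)/300)+list(M[:,2]-zax)
        if xax is not None:o+=list(M[:,0]-xax)
        return o
    for k in range(n):
        o=least_squares(f,seeds[k] if seeds is not None and k<len(seeds) else rng.uniform(LO,HI)*.98,bounds=(LO,HI))
        if o.cost<1e-9 and not any(np.abs(s-o.x)[:5].max()<.02 for s in sol):sol.append(o.x)
    return sol
E
cat > t.py <<'E'
from kin2 import *
P=portR(YAW)
for h in(10,40):
  for ax,a in((None,0),('y',.1),('y',-.1),('y',.25),('y',-.25),('y',-.5),('x',.15),('x',-.15)):
    # tilt tool axis about port axis
    z=-P[:,2]
    if ax:z=P@(e(ax,a).apply([0,0,-1]))
    s=ik(at(h),z,30)
    print(h,ax,a);[print("   ",q) for q in s]
E
python3 t.py
```

```text
10 None 0
10 y 0.1
    [ 0.6153  0.2603 -0.7248  0.684  -0.2415 -2.507 ]
10 y -0.1
10 y 0.25
    [ 0.6496  0.311  -0.4662  0.2074 -0.5513  0.1108]
10 y -0.25
10 y -0.5
    [-0.0295  0.3158 -0.7547 -2.6948 -0.5521 -2.7746]
10 x 0.15
10 x -0.15
    [ 0.3672  0.248  -0.8767  1.8289 -0.2205  0.4198]
40 None 0
40 y 0.1
    [ 0.6576  0.2047 -0.6876  0.5384 -0.332   0.0702]
40 y -0.1
40 y 0.25
    [ 0.6628  0.2566 -0.4639  0.1956 -0.6088 -2.4857]
40 y -0.25
40 y -0.5
    [-0.0211  0.2248 -0.7283 -2.6077 -0.4463  2.2871]
40 x 0.15
40 x -0.15
    [ 0.4872  0.189  -0.8859  1.5028 -0.2703 -0.1595]
```

```bash
cat > t.py <<'E'
from kin2 import *
P=portR(YAW)
sd=[[.6153,.2603,-.7248,.684,-.2415,-2.507],[.3672,.248,-.8767,1.8289,-.2205,-2.8],[.5,.2,-.82,1.2,-.18,-2.8]]
for h in(5,14,35):
  for a in(.03,.05,.08):
    for th in(0,-.4,-.8,-1.57):
      ry,rx=a*np.cos(th),a*np.sin(th)
      Rr=Ro.from_matrix(P)*Ro.from_rotvec([rx,ry,0])*Ro.from_matrix(np.diag([-1,1,-1.]))
      M=Rr.as_matrix();s=ik(at(h),M[:,2],3,M[:,0],sd)
      if s:print(h,a,th,*s)
E
python3 t.py
```

```text
14 0.08 0 [ 0.5823  0.2449 -0.7752  0.8452 -0.1944 -2.7189]
14 0.08 -0.4 [ 0.546   0.2422 -0.8112  1.0466 -0.1871 -2.8903]
35 0.05 0 [ 0.5681  0.1957 -0.8157  0.9456 -0.1829 -2.8035]
35 0.05 -0.4 [ 0.5452  0.1945 -0.8349  1.0645 -0.1806 -2.9033]
35 0.05 -0.8 [ 0.4936  0.1913 -0.8624  1.2594 -0.1614 -3.054 ]
35 0.08 0 [ 0.6336  0.2071 -0.7367  0.6684 -0.2696 -2.5811]
35 0.08 -0.4 [ 0.6178  0.2054 -0.7725  0.8187 -0.2628 -2.7192]
35 0.08 -0.8 [ 0.5742  0.2004 -0.8215  1.0416 -0.2365 -2.9061]
```

```bash
cat >> h.py <<'E'
def tiltR(a,b=0):
    return Ro.from_matrix(portR(YAW))*Ro.from_rotvec([b,a,0])*Ro.from_matrix(np.diag([-1,1,-1.]))
def at2(h,a,g=(1.5,.1,-3.5),xy=(0,0)):
    return PORT+portR(YAW)@np.array([*xy,h])-tiltR(a).apply(g)
E
cat > t.py <<'E'
from kin2 import *
for h in(35,14,5):
    M=tiltR(.12).as_matrix();print(h,ik(at2(h,.12),M[:,2],1,M[:,0],[[.6153,.2603,-.7248,.684,-.2415,-2.507]]))
s=monitor.read_state();plan(at2(35,.12),tiltR(.12))
E
python3 t.py
```

```text
35 [array([ 0.6616,  0.2207, -0.6555,  0.4748, -0.3602, -2.4113])]
14 [array([ 0.6413,  0.2601, -0.6736,  0.5401, -0.3037, -2.4634])]
5 [array([ 0.6307,  0.2769, -0.683 ,  0.5775, -0.2782, -2.4936])]
1 rows; tot [11.2344 -1.0551 13.5304] [-0.0056  0.1078 -0.0001]
[11.2, -1.1, 13.5],[-0.0056, 0.1078, -0.0001]
```

>>> send_rows --series '[[[2,0,0],[-0.001,0.02,0],44],[[2,0,1],[-0.001,0.02,0],44],[[2,0,2],[-0.001,0.02,0],44],[[2,0,3],[-0.001,0.02,0],44],[[2,-0.5,3],[-0.001,0.02,0],44],[[1,-0.5,3],[0,0.008,0],44],[[0,0,0],[0,0,0],44],[[0,0,0],[0,0,0],44]]'

```text
clock: 8.5
position: [553.9, 190.9, 161.2]
ee_rot: [-0.117, 0.973, 0.023, 0.198]
contact_force: [-0.7, -0.7, -0.1]
gripper_width: 46.5
grasp_force: 62.0
```

```bash
cat > t.py <<'E'
from h import *
s=monitor.read_state();ci=camera_info("wrist");a=get_image("wrist");print(s["clock"],s["position"],s["joints"],s["contact_force"],s["wrist_torque"])
cv2.imwrite("pics/w6.png",a[...,::-1])
fitheld(ci,a,s["position"],Ro.from_quat(s["ee_rot"]))
plan(at2(14,.12),tiltR(.12))
E
python3 t.py
```

```text
8.5 [553.9215 190.9146 161.1646] [ 0.6631  0.2172 -0.6587  0.4761 -0.3631 -2.4136] [-0.7226 -0.737  -0.1027] [-0.1809  0.7862  0.0158]
held [ 0.7808  0.1881 -2.0123] 0.7043256679323724
held [ 1.5237  0.2071 -3.7249  0.066 ] 0.5444774315522658
1 rows; tot [-4.2294  0.6739 21.9697] [-0.0021 -0.0016  0.0001]
[-4.2, 0.7, 22.0],[-0.0021, -0.0016, 0.0001]
```

View pics/w6.png

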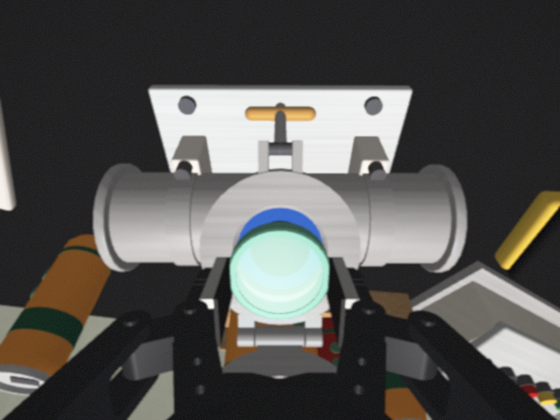

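```bash
cat > t.py <<'E'
from h import *
ci=camera_info("wrist");a=cv2.imread("pics/w6.png")[...,::-1].copy()
m=cv2.inRange(cv2.cvtColor(a,cv2.COLOR_RGB2HSV),(105,110,50),(128,255,255));m[:190]=0;m[260:]=0;m[:,:220]=0;m[:,345:]=0
top=np.array([(u,np.flatnonzero(m[:,u])[0]-.5) for u in range(244,319,3) if m[:,u].any()],float)
g=cv2.cvtColor(a,cv2.COLOR_RGB2GRAY).astype(float)
P=portR(YAW)
for r in(26,26.5):
    q=lambda x:proj(ci,PORT+(C*r+[x[0],x[1],x[2]])@P.T).astype(np.float32)
    f=lambda x:[cv2.pointPolygonTest(q([x[0],x[1],0]),(float(u),float(v)),True) for u,v in top]
    o=least_squares(f,[0,0],diff_step=1e-3,x_scale=[1,1]);o=least_squares(f,[.3,.3],diff_step=.05)
    print(r,f([0,0])[::6],o.x,o.cost)
fl=proj(ci,PORT+(C*48+[0,0,5])@P.T);print("flange top pred",fl[fl[:,1].argmin()],"min u",fl[:,0].min(),"max u",fl[:,0].max())
col=cv2.GaussianBlur(g,(1,5),0)[155:185,280];print(col.astype(int))
print(top[::4])
E
python3 t.py
```

```text
26 [-0.20109758219163168, 0.23677345191470398, -0.037354017600011565, 0.17240445460462425, 0.7893365811136317] [ 0.2193 -0.1825] 0.9995667293485969
26.5 [0.6410242001353134, 1.0744735631163116, 0.7969208552095314, 1.0104586351066154, 1.632584839743212] [ 0.7864 -0.1979] 1.367591747203225
flange top pred [280.003  170.7946] min u 198.08543757755683 max u 361.7829206605202
[177 212 231 236 237 237 237 237 238 239 238 230 206 166 133 130 153 176
 187 190 189 189 189 190 191 192 192 190 189 186]
[[244.  225.5]
 [256.  214.5]
 [268.  209.5]
 [280.  207.5]
 [292.  209.5]
 [304.  214.5]
 [316.  227.5]]
```

>>> send_rows --series '[[[-2,0.4,7],[0,0,0],44],[[-2,0.3,8],[0,0,0],44],[[-0.2,0,6],[0,0,0],44],[[0,0,0],[0,0,0],44],[[0,0,0],[0,0,0],44]]'

```text
clock: 9.05
position: [565.7, 194.0, 142.5]
ee_rot: [-0.116, 0.973, 0.022, 0.198]
contact_force: [-0.4, 0.2, -0.1]
gripper_width: 46.7
grasp_force: 62.0
```

```bash
cat > t.py <<'E'
from h import *
s=monitor.read_state();print(s["clock"],s["position"],s["joints"],s["contact_force"],s["wrist_torque"])
plan(at2(10,.12),tiltR(.12))
print(tiltR(.12).inv().apply(portR(YAW)[:,2]))
E
python3 t.py
```

```text
9.05 [565.7484 193.9977 142.539 ] [ 0.6428  0.2606 -0.6705  0.5351 -0.3106 -2.4598] [-0.3535  0.207  -0.0756] [-0.216   0.7984  0.0085]
1 rows; tot [-0.6731  0.2678  4.0944] [-0.0028 -0.003  -0.0002]
[-0.7, 0.3, 4.1],[-0.0028, -0.0030, -0.0002]
[ 0.1197  0.     -0.9928]
```

Descend along the port axis in small steps (per 1 mm: −0.12 x, +1 z).

>>> send_rows --series '[[[-0.3,0.2,1.3],[-0.001,-0.001,0],44],[[-0.2,0.1,1.4],[-0.001,-0.001,0],44],[[-0.2,0,1.4],[0,0,0],44],[[0,0,0],[0,0,0],44]]'

```text
clock: 9.45
position: [567.9, 195.1, 139.6]
ee_rot: [-0.117, 0.973, 0.024, 0.199]
contact_force: [-0.5, 0.4, -0.1]
gripper_width: 46.7
grasp_force: 62.0
```

>>> send_rows --series '[[[-0.1,0,1],[0,0,0],44],[[0,0,0],[0,0,0],44]]'

```text
clock: 9.65
position: [568.4, 195.3, 138.7]
ee_rot: [-0.117, 0.973, 0.024, 0.199]
contact_force: [0.3, -0.2, -0.9]
gripper_width: 46.9
grasp_force: 62.0
```

>>> send_rows --series '[[[-0.1,0,1],[0,0,0],44],[[0,0,0],[0,0,0],44]]'

```text
clock: 9.85
position: [568.9, 195.4, 137.8]
ee_rot: [-0.117, 0.973, 0.024, 0.199]
contact_force: [0.1, 0.0, -1.1]
gripper_width: 46.8
grasp_force: 62.0
```

>>> send_rows --series '[[[-0.1,0,1],[0,0,0],44],[[0,0,0],[0,0,0],44]]'

```text
clock: 10.05
position: [569.3, 195.5, 136.9]
ee_rot: [-0.117, 0.973, 0.024, 0.199]
contact_force: [-0.5, 0.1, -0.1]
gripper_width: 46.7
grasp_force: 62.0
```

>>> send_rows --series '[[[-0.1,0,0.8],[0,0,0],44],[[0,0,0],[0,0,0],44]]'

```text
clock: 10.25
position: [569.7, 195.6, 136.2]
ee_rot: [-0.117, 0.973, 0.024, 0.199]
contact_force: [0.0, -0.5, -1.3]
gripper_width: 46.7
grasp_force: 62.0
```

>>> send_rows --series '[[[-0.1,0,0.8],[0,0,0],44],[[0,0,0],[0,0,0],44]]'

```text
clock: 10.45
position: [570.1, 195.7, 135.7]
ee_rot: [-0.117, 0.973, 0.024, 0.199]
contact_force: [-0.3, -0.1, 0.6]
gripper_width: 46.9
grasp_force: 62.1
```

```bash
cat > t.py <<'E'
from h import *
s=monitor.read_state();ci=camera_info("wrist");a=get_image("wrist");print(s["clock"],s["position"],s["contact_force"],s["wrist_torque"])
cv2.imwrite("pics/w7.png",cv2.resize(a[160:360,150:410,::-1],None,fx=2.8,fy=2.8,interpolation=cv2.INTER_CUBIC))
fitheld(ci,a,s["position"],Ro.from_quat(s["ee_rot"]))
R=Ro.from_quat(s["ee_rot"]);print("glass centre in port",portR(YAW).T@(s["position"]+R.apply([1.5,.1,-3.5])-PORT))
E
python3 t.py
```

```text
10.45 [570.1113 195.6929 135.6532] [-0.3115 -0.1371  0.6468] [-0.1167  0.8754  0.0555]
held [ 0.7432  0.1962 -2.4354] 0.5911792115563815
held [ 1.2502  0.2011 -3.59    0.0487] 0.5044435732840394
glass centre in port [0.4098 0.3591 5.8633]
```

View pics/w7.png

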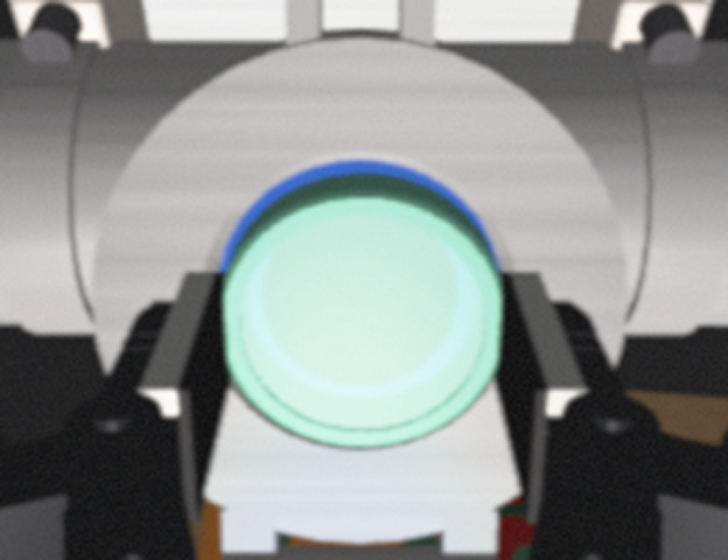

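>>> send_rows --series '[[[-0.1,0,0.8],[0,0,0],44],[[0,0,0],[0,0,0],44]]'

```text
clock: 10.7
position: [570.3, 195.7, 135.0]
ee_rot: [-0.117, 0.973, 0.024, 0.199]
contact_force: [-4.2, 0.5, 1.4]
gripper_width: 46.7
grasp_force: 62.4
```

>>> send_rows --series '[[[-0.1,0,0.6],[0,0,0],44],[[0,0,0],[0,0,0],44]]'

```text
clock: 10.9
position: [570.4, 195.7, 134.7]
ee_rot: [-0.117, 0.973, 0.024, 0.199]
contact_force: [-6.8, -0.0, 5.6]
gripper_width: 47.0
grasp_force: 63.5
```

>>> send_rows --series '[[[0.7,0,-0.3],[0,0,0],44],[[0,0,0],[0,0,0],47],[[0,0,0],[0,0,0],49],[[0,0,0],[0,0,0],51],[[0,0,0],[0,0,0],53],[[0,0,0],[0,0,0],56],[[0,0,0],[0,0,0],58],[[0,0,0],[0,0,0],60]]'

```text
clock: 11.7
position: [570.1, 195.7, 134.3]
ee_rot: [-0.117, 0.973, 0.024, 0.199]
contact_force: [-0.9, 0.8, -0.5]
gripper_width: 60.3
grasp_force: 0.0
```

```bash
cat > t.py <<'E'
from h import *
s=monitor.read_state();ci=camera_info("wrist");a=get_image("wrist");print(s["clock"],s["position"],s["contact_force"],s["gripper_width"])
cv2.imwrite("pics/w8.png",a[...,::-1])
# fit seated cylinder in port frame
m=cv2.inRange(cv2.cvtColor(a,cv2.COLOR_RGB2HSV),(65,25,60),(95,255,255));m[:180]=0
m=cv2.morphologyEx(m,cv2.MORPH_OPEN,np.ones((3,3)))
c=max(cv2.findContours(m,cv2.RETR_EXTERNAL,cv2.CHAIN_APPROX_NONE)[0],key=cv2.contourArea)
hull=cv2.convexHull(c)[:,0].astype(float);hull=hull[(hull[:,1]<330)]
P=portR(YAW)
for zc in(5,8):
  for r in(24.6,):
    def f(x):
        Rg=Ro.from_rotvec([x[2],x[3],0]);pts=Rg.apply(np.r_[r*C+[0,0,5],r*C])+[x[0],x[1],zc]
        poly=cv2.convexHull(proj(ci,PORT+pts@P.T).astype(np.float32))
        return [cv2.pointPolygonTest(poly,(float(u),float(v)),True) for u,v in hull]
    o=least_squares(f,[.3,.3,.01,.01],diff_step=.02,x_scale=[1,1,.05,.05]);print(zc,o.x,np.sqrt(np.mean(o.fun**2)))
b=cv2.imread
cv2.imwrite("pics/w8c.png",cv2.resize(a[160:360,150:410,::-1],None,fx=2.8,fy=2.8,interpolation=cv2.INTER_CUBIC))
E
python3 t.py
```

```text
11.7 [570.0893 195.7347 134.3481] [-0.8788  0.8163 -0.4881] 60.284807782854976
5 [-2.3033  0.5487 -0.0122  0.009 ] 0.42792822628353605
8 [-3.4328  0.5526 -0.0022  0.0863] 0.9755568245520138
```

View pics/w8c.png

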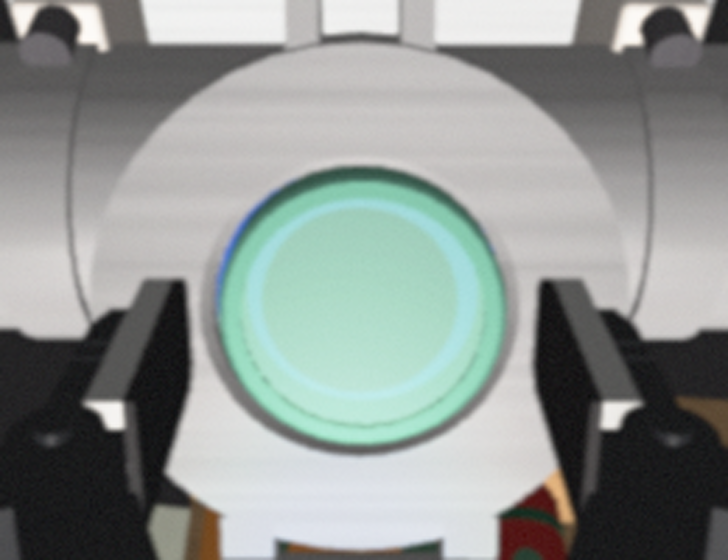

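```bash
cat >> h.py <<'E'
def cov(th,r,y=0,n=0):
    """point on cover: r from hinge, y along hinge, n along cover normal"""
    c,s=np.cos(th),np.sin(th)
    # opening: -x direction rotates toward +z
    d=np.array([-c,0,s]);nn=np.array([s,0,c])
    return PORT+portR(YAW)@(np.array([56,y,5])+r*d+n*nn)
E
cat > t.py <<'E'
from h import *
s=camera_info("scene");d=camera_info("side")
for th in np.arange(1.7,2.15,.05):
    print(round(th,2),proj(s,[cov(th,131,10,6),cov(th,131,-10,6)]).ravel(),proj(d,[cov(th,131,10,6),cov(th,131,-10,6)]).ravel(),cov(th,124,0,12))
s2=monitor.read_state();print(s2["joints"])
E
python3 t.py
```

```text
1.7 [341.7973 196.9363 333.3711 195.2747] [236.4251 127.3181 241.0945 130.8944] [579.1612 197.6322 284.4215]
1.75 [341.4505 198.5424 332.9819 196.8675] [238.3488 125.6644 243.0337 129.2189] [584.9885 199.052  286.1004]
1.8 [341.0778 200.2753 332.5683 198.5868] [240.3107 124.1029 245.01   127.6356] [590.89   200.49   287.4773]
1.85 [340.6799 202.1311 332.1312 200.429 ] [242.304  122.6385 247.0169 126.1496] [596.8511 201.9424 288.549 ]
1.9 [340.2578 204.1056 331.6717 202.3898] [244.3221 121.2754 249.0475 124.7652] [602.8567 203.4058 289.3126]
1.95 [339.8126 206.1941 331.1911 204.4645] [246.3583 120.0175 251.095  123.4863] [608.8919 204.8763 289.7664]
2.0 [339.3453 208.3909 330.6906 206.6476] [248.4057 118.8683 253.1528 122.3163] [614.9416 206.3503 289.9091]
2.05 [338.8574 210.6901 330.1716 208.9332] [250.4578 117.8306 255.2141 121.2584] [620.9906 207.8242 289.7405]
2.1 [338.3501 213.0849 329.6358 211.3146] [252.508  116.9068 257.2721 120.3149] [627.0239 209.2943 289.2609]
[ 0.6309  0.277  -0.685   0.582  -0.2768 -2.4983]
```

>>> send_rows --series '[[[1,0,-10],[0,0,0],62],[[3,0,-30],[0,0,0],62],[[4,0,-35],[0,0,0],40],[[4,0,-35],[0,0,0],10],[[4,0,-35],[0,0,0],0],[[0,0,0],[0,0,0],0],[[0,0,0],[0,0,0],0]]'

```text
clock: 12.45
position: [500.3, 179.0, 262.5]
ee_rot: [-0.117, 0.973, 0.025, 0.2]
contact_force: [0.8, 0.4, -1.3]
gripper_width: -0.0
grasp_force: 0.0
```

```bash
cat > traj.py <<'E'
from kin2 import *
V=down(YAW-np.pi)
xs=np.array([np.cos(YAW),np.sin(YAW),0])
def tcp(th,r=97,gap=0):
    c,s=np.cos(th),np.sin(th);n=portR(YAW)@np.array([s,0,c])
    cor=[-11*xs,11*xs];k=min(cor,key=lambda v:v@n)   # tip corner nearest to the face
    return cov(th,r,0,12+gap)-k
E
cat > t.py <<'E'
from traj import *
s=monitor.read_state();ci=camera_info("wrist");a=get_image("wrist");print(s["clock"],s["position"])
m=cv2.inRange(cv2.cvtColor(a,cv2.COLOR_RGB2HSV),(65,25,60),(95,255,255))
c=max(cv2.findContours(m,cv2.RETR_EXTERNAL,cv2.CHAIN_APPROX_NONE)[0],key=cv2.contourArea);print(cv2.fitEllipse(c),cv2.contourArea(c))
hull=cv2.convexHull(c)[:,0].astype(float);P=portR(YAW)
def f(x):
    Rg=Ro.from_rotvec([x[2],x[3],0]);pts=Rg.apply(np.r_[24.6*C+[0,0,5],24.6*C])+[x[0],x[1],5]
    poly=cv2.convexHull(proj(ci,PORT+pts@P.T).astype(np.float32));return [cv2.pointPolygonTest(poly,(float(u),float(v)),True) for u,v in hull]
o=least_squares(f,[.3,.3,.01,.01],diff_step=.02,x_scale=[1,1,.05,.05]);print("seat",o.x,np.sqrt(np.mean(o.fun**2)))
q=s["joints"]
start=tcp(1.85)+30*xs
for p in([*(s["position"]+[0,0,75])],start*[1,1,0]+[0,0,335],start,tcp(1.85),tcp(1.2),tcp(.6),tcp(0)):
    z=ik(np.array(p),np.array([0,0,-1.]),1,V.as_matrix()[:,0],[q]);print(np.array(p),*z)
    if z:q=z[0]
up=s["position"]+[0,0,75];plan(up,V);print();plan(start*[1,1,0]+[0,0,335],V,(up,V));print();plan(start,V,(start*[1,1,0]+[0,0,335],V))
E
python3 t.py
```

```text
12.45 [500.3007 178.9602 262.4639]
((278.9845275878906, 205.13632202148438), (52.56804275512695, 53.1703987121582), 166.0117645263672) 2192.5
seat [-1.0107  0.8414 -0.0818 -0.1295] 0.27185644286603805
[500.3007 178.9602 337.4639] [ 0.649   0.1657 -0.0312  0.     -1.3739 -1.9809]
[643.0331 213.195  335.    ] [ 0.5583  0.4359  0.3412  0.     -1.4761 -1.8901]
[643.0331 213.195  262.3513] [ 0.5583  0.4592  0.2031  0.     -1.3147 -1.8901]
[613.8859 206.0931 262.3513] [ 0.5733  0.406   0.1189  0.     -1.2836 -1.9051]
[559.1822 192.7642 235.4092] [ 0.6056  0.3251 -0.071   0.     -1.1747 -1.9374]
[532.2993 186.214  184.6988] [ 0.6239  0.3199 -0.2133  0.     -1.0376 -1.9557]
[516.5565 182.3781 127.2224] [ 0.6355  0.3547 -0.3257  0.     -0.8903 -1.9673]
3 rows; tot [-30.1885   0.3244 -70.1573] [-0.0001  0.4032 -0.0002]
[-10.1, 0.1, -23.4],[-0.0000, 0.1344, -0.0001]
[-6.8, 0.1, -24.5],[-0.0000, 0.1344, -0.0001]
[-3.5, 0.1, -25.2],[-0.0000, 0.1344, -0.0001]

4 rows; tot [-146.7797   -0.5275    2.4639] [0. 0. 0.]
[-36.7, -0.1, 0.6],[0.0000, 0.0000, 0.0000]
[-36.7, -0.1, 0.6],[0.0000, 0.0000, 0.0000]
[-36.7, -0.1, 0.6],[0.0000, 0.0000, 0.0000]
[-36.7, -0.1, 0.6],[0.0000, 0.0000, 0.0000]

2 rows; tot [ 0.      0.     72.6487] [0. 0. 0.]
[0.0, 0.0, 36.3],[0.0000, 0.0000, 0.0000]
[0.0, 0.0, 36.3],[0.0000, 0.0000, 0.0000]
```

```bash
cat > snap.py <<'E'
import sys
from h import *
s=monitor.read_state();ci=camera_info("wrist");a=get_image("wrist");n=sys.argv[1]
cv2.imwrite(f"pics/{n}.png",a[...,::-1]);np.savez(f"{n}.npz",**ci);print(s["clock"],s["position"])
print("port px",proj(ci,PORT))
E
python3 snap.py s1
```

```text
12.5 [500.1418 178.5834 261.0877]
port px [[278.3694 206.3899]]
```

>>> send_rows --series '[[[0,0,-20],[0,0.08,0],0],[[0,0,-24],[0,0.134,0],0],[[0,0,-25],[0,0.134,0],0],[[0,0,-2],[0,0.055,0],0],[[0,0,0],[0,0,0],0],[[0,0,0],[0,0,0],0]]'

```text
clock: 13.15
position: [481.1, 173.4, 325.0]
ee_rot: [-0.118, 0.993, -0.001, 0.004]
contact_force: [0.0, 0.0, 0.1]
gripper_width: -0.2
grasp_force: 0.0
```

```bash
python3 snap.py s2; cat > t.py <<'E'
from traj import *
V8=[]
s=monitor.read_state();cN=camera_info("wrist");Rt=Ro.from_quat(s["ee_rot"])
# w8 camera from fixed mount
M=cN["R"]@Rt.as_matrix();off=Rt.inv().apply(-cN["R"].T@cN["t"]-s["position"])
R8=Ro.from_quat([-.117,.973,.024,.199]);p8=np.array([570.0893,195.7347,134.3481])
c8=dict(intrinsics=cN["intrinsics"],R=M@R8.as_matrix().T);c8["t"]=-c8["R"]@(p8+R8.apply(off))
obs=[]
for n,c in(("s1",dict(np.load("s1.npz"))),("s2",dict(np.load("s2.npz"))),("w8",c8)):
    a=cv2.imread(f"pics/{n}.png");m=cv2.inRange(cv2.cvtColor(a,cv2.COLOR_BGR2HSV),(65,25,60),(95,255,255))
    k=max(cv2.findContours(m,cv2.RETR_EXTERNAL,cv2.CHAIN_APPROX_NONE)[0],key=cv2.contourArea)
    obs.append((c,cv2.convexHull(k)[:,0].astype(float)));print(n,cv2.fitEllipse(k))
P=portR(YAW)
def res(x,ob):
    Rg=Ro.from_rotvec([x[3],x[4],0]);o=[]
    for c,h in ob:
        pts=Rg.apply(np.r_[x[5]*C+[0,0,5],x[5]*C+[0,0,-1]])+x[:3]
        poly=cv2.convexHull(proj(c,PORT+pts@P.T).astype(np.float32));o+=[cv2.pointPolygonTest(poly,(float(u),float(v)),True) for u,v in h]
    return o
for ob in(obs,obs[:2],[obs[0],obs[2]]):
    o=least_squares(res,[-.5,.5,5.2,.01,.01,24.6],args=(ob,),diff_step=.02,x_scale=[1,1,1,.05,.05,1]);print(o.x,np.sqrt(np.mean(o.fun**2)))
E
python3 t.py
```

```text
13.15 [481.072  173.3688 324.9784]
port px [[279.5054 253.879 ]]
s1 ((279.4974060058594, 206.57192993164062), (52.89027404785156, 53.385498046875), 155.24923706054688)
s2 ((280.5140075683594, 249.26731872558594), (36.10693359375, 43.354347229003906), 92.54193115234375)
w8 ((279.0995788574219, 269.53216552734375), (99.40806579589844, 102.20011901855469), 87.95755004882812)
[-0.5586  0.6294  1.3534 -0.0205 -0.0024 25.0767] 0.3585547033226995
[-0.7165  0.9509  2.9186 -0.0304 -0.0506 24.9389] 0.19533536442699315
[-0.2284  0.6152  0.5373 -0.0181 -0.0075 25.1824] 0.3552333684212618
```

```bash
cat > t.py <<'E'
from traj import *
st=tcp(1.85)+30*xs;ab=st*[1,1,0]+[0,0,335];s=monitor.read_state()
t,r=delta(ab,V);print(t,r)
th=np.r_[1.85:-.001:-.0617];prev=st
L=[tcp(x) for x in th]
D_=[V.inv().apply(b-a) for a,b in zip(L,L[1:])]
print(V.inv().apply(L[0]-st));[print("%.2f"%b,np.round(d,1)) for b,d in zip(th[1:],D_)]
E
python3 t.py
```

```text
[-167.3386    0.6861   -8.4755] [-0.0029  0.0075 -0.0018]
[30.  0.  0.]
1.79 [ 6.  -0.   0.9]
1.73 [ 5.9 -0.   1.3]
1.66 [ 5.8 -0.   1.6]
1.60 [5.7 0.  2. ]
1.54 [ 5.6 -0.   2.3]
1.48 [ 5.4 -0.   2.7]
1.42 [5.2 0.  3. ]
1.36 [5.  0.  3.3]
1.29 [ 4.8 -0.   3.6]
1.23 [ 4.6 -0.   3.9]
1.17 [4.3 0.  4.2]
1.11 [ 4.1 -0.   4.5]
1.05 [ 3.8 -0.   4.7]
0.99 [3.5 0.  4.9]
0.92 [3.2 0.  5.1]
0.86 [2.9 0.  5.3]
0.80 [ 2.5 -0.   5.5]
0.74 [2.2 0.  5.6]
0.68 [1.8 0.  5.7]
0.62 [ 1.5 -0.   5.8]
0.55 [1.1 0.  5.9]
0.49 [22.7  0.   6. ]
0.43 [ 0.4 -0.   6. ]
0.37 [-0.  0.  6.]
0.31 [-0.4 -0.   6. ]
0.25 [-0.7  0.   6. ]
0.18 [-1.1 -0.   5.9]
0.12 [-1.5  0.   5.8]
0.06 [-1.8  0.   5.7]
```

>>> send_rows --series '[[[-25,0.2,-10],[0,0.007,0],0],[[-36,0.3,0],[0,0,0],0],[[-36,0.2,0],[0,0,0],0],[[-36,0,0],[0,0,0],0],[[-34,0,0],[0,0,0],0],[[0,0,0],[0,0,0],0]]'

```text
clock: 13.8
position: [645.0, 214.2, 333.6]
ee_rot: [-0.118, 0.993, -0.002, -0.0]
contact_force: [-0.2, 0.5, -0.9]
gripper_width: 0.3
grasp_force: 0.0
```

>>> send_rows --series '[[[0,0,20],[0,0,0],0],[[0,0,30],[0,0,0],0],[[0,0,22],[0,0,0],0],[[0,0,0],[0,0,0],0]]'

```text
clock: 14.2
position: [640.4, 212.8, 261.8]
ee_rot: [-0.119, 0.993, -0.002, -0.002]
contact_force: [-0.3, 0.5, 0.2]
gripper_width: -0.2
grasp_force: 0.0
```

```bash
cat > t.py <<'E'
from traj import *
s=monitor.read_state();print(s["clock"],s["position"],s["contact_force"]);print(delta(tcp(1.85),V))
E
python3 t.py
```

```text
14.2 [640.4305 212.7896 261.7915] [-0.3438  0.4816  0.241 ]
(array([27.3777, -0.2563, -0.4162]), array([-0.003 , -0.0052, -0.0012]))
```

Approach the back of the cover gently, then push.

>>> send_rows --series '[[[10,0,0],[0,0,0],0],[[8,0,0],[0,0,0],0],[[5,0,0],[0,0,0],0],[[4,0,0],[0,0,0],0],[[4,0,0.5],[0,0,0],0],[[4,0,0.8],[0,0,0],0],[[0,0,0],[0,0,0],0]]'

```text
clock: 14.9
position: [610.3, 205.8, 265.9]
ee_rot: [-0.119, 0.993, -0.0, 0.004]
contact_force: [3.1, 0.4, 2.6]
gripper_width: -0.0
grasp_force: 1.5
```

>>> send_rows --series '[[[6,0,1.3],[0,0,0],0],[[5.8,0,1.6],[0,0,0],0],[[5.7,0,2],[0,0,0],0],[[5.6,0,2.3],[0,0,0],0],[[5.4,0,2.7],[0,0,0],0],[[5.2,0,3],[0,0,0],0],[[0,0,0],[0,0,0],0]]'

```text
clock: 15.6
position: [575.4, 197.2, 251.0]
ee_rot: [-0.119, 0.993, -0.001, 0.001]
contact_force: [0.0, -0.2, 0.7]
gripper_width: -0.0
grasp_force: 0.3
```

```bash
cat > t.py <<'E'
from traj import *
s=monitor.read_state();print(s["clock"],s["position"],s["contact_force"],s["joints"])
# cover angle implied: tip near corner on outer face
p=s["position"];R=Ro.from_quat(s["ee_rot"])
best=[]
for k in(-11,11):
    c=p+R.apply([k,0,0]);u=portR(YAW).T@(c-PORT)-[56,0,5]
    r=np.hypot(u[0],u[2]);rr=np.sqrt(r*r-144);th=np.arctan2(u[2],-u[0])-np.arctan2(12,rr);best.append((round(th,3),round(rr,1)))
print("th,r per corner (-x,+x):",best,"y",u[1])
E
python3 t.py
```

```text
15.6 [575.4312 197.1529 251.0103] [ 0.0242 -0.2375  0.688 ] [ 0.5968  0.3432 -0.0054  0.0018 -1.2217 -1.9305]
th,r per corner (-x,+x): [(np.float64(1.632), np.float64(89.8)), (np.float64(1.434), np.float64(99.1))] y 0.4317656223001655
```

>>> send_rows --series '[[[5,0,3.3],[0,0,0],0],[[4.8,0,3.6],[0,0,0],0],[[4.6,0,3.9],[0,0,0],0],[[4.3,0,4.2],[0,0,0],0],[[4.1,0,4.5],[0,0,0],0],[[3.8,0,4.7],[0,0,0],0],[[3.5,0,4.9],[0,0,0],0],[[3.2,0,5.1],[0,0,0],0]]'

```text
clock: 16.4
position: [544.0, 189.5, 216.7]
ee_rot: [-0.119, 0.993, -0.001, 0.001]
contact_force: [-0.5, -0.2, 3.3]
gripper_width: -0.1
grasp_force: 1.3
```

```bash
python3 t.py
```

```text
16.4 [544.0142 189.4965 216.7007] [-0.4667 -0.2365  3.329 ] [ 0.6175  0.3115 -0.1407  0.0026 -1.1168 -1.9518]
th,r per corner (-x,+x): [(np.float64(1.069), np.float64(79.4)), (np.float64(0.952), np.float64(97.4))] y 0.43119410996505597
```

>>> send_rows --series '[[[3.9,0,5.3],[0,0,0],0],[[3.6,0,5.5],[0,0,0],0],[[3.3,0,5.6],[0,0,0],0],[[3,0,5.7],[0,0,0],0],[[2.6,0,5.8],[0,0,0],0],[[0,0,0],[0,0,0],0]]'

```text
clock: 17.0
position: [527.5, 185.4, 188.0]
ee_rot: [-0.118, 0.993, -0.001, 0.0]
contact_force: [0.6, -0.2, -0.1]
gripper_width: -0.1
grasp_force: 0.0
```

```bash
python3 t.py
```

```text
17.0 [527.4936 185.3628 188.0232] [ 0.6457 -0.1933 -0.1295] [ 0.6287  0.3089 -0.2213  0.002  -1.0411 -1.9632]
th,r per corner (-x,+x): [(np.float64(0.657), np.float64(81.0)), (np.float64(0.629), np.float64(102.5))] y 0.32826756178337313
```

```bash
cat > t2.py <<'E'
from traj import *
p=monitor.read_state()["position"]
for th,r in zip(np.linspace(.57,0,10),np.linspace(82,88,10)):
    q=cov(th,r,0,12)-11*xs;print("%.2f"%th,V.inv().apply(q-p).round(1));p=q
E
python3 t2.py
```

```text
0.57 [ 2.7 -0.3  6.9]
0.51 [1.5 0.  5.2]
0.44 [1.2 0.  5.3]
0.38 [ 0.8 -0.   5.4]
0.32 [0.5 0.  5.5]
0.25 [0.1 0.  5.6]
0.19 [-0.3 -0.   5.6]
0.13 [-0.6  0.   5.6]
0.06 [-1.  -0.   5.6]
0.00 [-1.4  0.   5.6]
```

>>> send_rows --series '[[[2.7,0,6.5],[0,0,0],0],[[1.5,0,5.2],[0,0,0],0],[[1.2,0,5.3],[0,0,0],0],[[0.8,0,5.4],[0,0,0],0],[[0.5,0,5.5],[0,0,0],0],[[0.1,0,5.5],[0,0,0],0],[[-0.3,0,5],[0,0,0],0],[[-0.6,0,4],[0,0,0],0]]'

```text
clock: 17.8
position: [523.1, 184.4, 146.4]
ee_rot: [-0.119, 0.993, -0.001, 0.002]
contact_force: [0.3, 0.8, 2.9]
gripper_width: 0.2
grasp_force: 1.0
```

```bash
python3 t.py
```

```text
17.8 [523.0962 184.4087 146.4369] [0.328  0.8346 2.8648] [ 0.6325  0.3421 -0.2894  0.003  -0.937  -1.9675]
th,r per corner (-x,+x): [(np.float64(0.159), np.float64(84.4)), (np.float64(0.233), np.float64(106.2))] y 0.43977390541213685
```

>>> send_rows --series '[[[-0.5,0,2.5],[0,0,0],0],[[-0.4,0,2],[0,0,0],0],[[0,0,0],[0,0,0],0]]'

```text
clock: 18.1
position: [523.7, 184.4, 141.9]
ee_rot: [-0.118, 0.993, -0.001, 0.001]
contact_force: [0.2, -0.1, 0.1]
gripper_width: 0.2
grasp_force: 0.0
```

```bash
python3 t.py
```

```text
18.1 [523.6859 184.414  141.9326] [ 0.1735 -0.114   0.0892] [ 0.6318  0.3483 -0.2928  0.0028 -0.9283 -1.9669]
th,r per corner (-x,+x): [(np.float64(0.108), np.float64(85.0)), (np.float64(0.191), np.float64(106.5))] y 0.3080647429408535
```

Press on in small steps, watching the force rise at the stop.

>>> send_rows --series '[[[-0.4,0,2.5],[0,0,0],0],[[-0.4,0,2],[0,0,0],0],[[0,0,0],[0,0,0],0]]'

```text
clock: 18.4
position: [524.8, 184.7, 137.6]
ee_rot: [-0.118, 0.993, -0.001, 0.002]
contact_force: [1.5, 0.3, 0.5]
gripper_width: 0.3
grasp_force: 0.2
```

>>> send_rows --series '[[[-0.4,0,2],[0,0,0],0],[[-0.4,0,1.5],[0,0,0],0],[[0,0,0],[0,0,0],0]]'

```text
clock: 18.7
position: [525.7, 185.0, 134.3]
ee_rot: [-0.119, 0.993, -0.0, 0.002]
contact_force: [0.6, -0.2, 1.0]
gripper_width: 0.0
grasp_force: 0.3
```

>>> send_rows --series '[[[-0.2,0,1],[0,0,0],0],[[0,0,1],[0,0,0],0]]'

```text
clock: 18.9
position: [526.2, 185.1, 132.7]
ee_rot: [-0.119, 0.993, -0.0, 0.002]
contact_force: [0.0, -0.7, 1.6]
gripper_width: 0.1
grasp_force: 1.0
```

```bash
python3 t.py
```

```text
18.9 [526.2042 185.1266 132.6532] [ 0.0075 -0.7005  1.6416] [ 0.6304  0.3617 -0.2995  0.0036 -0.906  -1.9656]
th,r per corner (-x,+x): [(np.float64(-0.003), np.float64(85.5)), (np.float64(0.101), np.float64(106.4))] y 0.40021026937696114
```

>>> send_rows --series '[[[0,0,1],[0,0,0],0],[[0,0,1],[0,0,0],0],[[0,0,0],[0,0,0],0]]'

```text
clock: 19.2
position: [525.9, 185.2, 130.4]
ee_rot: [-0.119, 0.993, -0.0, 0.002]
contact_force: [0.4, -0.7, 1.3]
gripper_width: -0.3
grasp_force: 0.6
```

>>> send_rows --series '[[[0,0,1],[0,0,0],0],[[0,0,0],[0,0,0],0]]'

```text
clock: 19.4
position: [525.9, 185.2, 129.4]
ee_rot: [-0.119, 0.993, -0.0, 0.002]
contact_force: [0.2, 0.2, 0.9]
gripper_width: 0.1
grasp_force: 0.6
```

>>> send_rows --series '[[[0,0,1],[0,0,0],0],[[0,0,0],[0,0,0],0]]'

```text
clock: 19.6
position: [525.9, 185.1, 128.4]
ee_rot: [-0.119, 0.993, -0.0, 0.002]
contact_force: [0.5, -0.2, 1.5]
gripper_width: -0.0
grasp_force: 0.7
```

>>> send_rows --series '[[[0,0,1],[0,0,0],0],[[0,0,1],[0,0,0],0],[[0,0,0],[0,0,0],0]]'

```text
clock: 19.9
position: [526.1, 185.1, 128.1]
ee_rot: [-0.119, 0.993, -0.0, 0.002]
contact_force: [-3.1, 0.9, 9.9]
gripper_width: -0.0
grasp_force: 5.0
```

>>> send_rows --series '[[[0,0,1],[0,0,0],0],[[0,0,0],[0,0,0],0]]'

```text
clock: 20.1
position: [526.1, 185.1, 128.0]
ee_rot: [-0.119, 0.993, -0.0, 0.002]
contact_force: [-5.7, -0.5, 14.6]
gripper_width: 0.2
grasp_force: 7.3
```

>>> send_rows --series '[[[0,0,1],[0,0,0],0],[[0,0,0],[0,0,0],0]]'

```text
clock: 20.3
position: [526.2, 185.2, 127.8]
ee_rot: [-0.119, 0.993, -0.001, 0.003]
contact_force: [-7.0, -0.8, 18.1]
gripper_width: -0.2
grasp_force: 9.5
```

```bash
python3 t.py; python3 snap.py s3; python3 - <<'E'
from h import *
b=get_image("scene");cv2.imwrite("pics/a3.png",b[...,::-1])
E
```

```text
20.3 [526.1657 185.1762 127.8464] [-7.013  -0.7833 18.128 ] [ 0.631   0.3667 -0.3064  0.0047 -0.8933 -1.9657]
th,r per corner (-x,+x): [(np.float64(-0.05), np.float64(87.5)), (np.float64(0.06), np.float64(108.0))] y 0.4434654778101344
20.3 [526.1657 185.1762 127.8464]
port px [[277.731 350.048]]
```

>>> send_rows --series '[[[0,0,-5],[0,0,0],0],[[0,0,-20],[0,0,0],0],[[0,0,-40],[0,0,0],0],[[0,0,-40],[0,0,0],0],[[0,0,0],[0,0,0],0],[[0,0,0],[0,0,0],0]]'

```text
clock: 21.0
position: [525.2, 185.2, 229.7]
ee_rot: [-0.118, 0.993, 0.0, 0.002]
contact_force: [0.3, -0.2, 0.4]
gripper_width: 0.1
grasp_force: 0.0
```

```bash
python3 snap.py s4; cat > t3.py <<'E'
from h import *
# window edge through which green glass shows: fit circle r=18 at cover outer face
c=dict(np.load("s4.npz"));a=cv2.imread("pics/s4.png");m=cv2.inRange(cv2.cvtColor(a,cv2.COLOR_BGR2HSV),(65,15,40),(95,255,255))
u=proj(c,cov(0,56,0,12))[0];n,l,st,ce=cv2.connectedComponentsWithStats(m)
for k in range(1,n):
    if st[k,4]>60:print(st[k],ce[k])
for th in(0,.05,.1,.2):
    print(th,"window top edge",proj(c,[cov(th,56-18,0,12),cov(th,56+18,0,12),cov(th,56,18,12),cov(th,56,-18,12),cov(th,131,0,6)]).round(1).tolist())
g=cv2.cvtColor(a,cv2.COLOR_BGR2GRAY);x=int(round(u[0]));print(u);print(g[int(u[1])-60:int(u[1])+40,x].tolist())
E
python3 t3.py; python3 -c "
from h import *;print(monitor.read_state()['contact_force'])"
```

```text
21.0 [525.2096 185.16   229.68  ]
port px [[277.8538 259.1183]]
[256 237  45  29 854] [277.6838 250.3712]
0 window top edge [[277.8, 282.2], [277.8, 235.5], [300.8, 258.5], [254.7, 258.6], [277.7, 168.7]]
0.05 window top edge [[277.8, 283.2], [277.8, 235.9], [301.1, 259.3], [254.5, 259.4], [277.7, 166.9]]
0.1 window top edge [[277.8, 284.3], [277.7, 236.6], [301.3, 260.3], [254.2, 260.3], [277.7, 165.3]]
0.2 window top edge [[277.8, 287.0], [277.7, 238.8], [301.9, 262.8], [253.6, 262.9], [277.6, 163.2]]
[277.789  258.5392]
[238, 231, 204, 179, 172, 172, 172, 176, 175, 174, 175, 179, 180, 180, 179, 179, 176, 179, 180, 179, 179, 176, 176, 177, 175, 175, 176, 178, 177, 178, 177, 176, 179, 181, 184, 182, 181, 181, 176, 173, 172, 170, 165, 167, 168, 166, 169, 167, 168, 168, 166, 167, 168, 170, 166, 152, 110, 58, 25, 20, 18, 21, 22, 22, 24, 23, 19, 19, 18, 22, 18, 17, 19, 19, 18, 22, 20, 26, 13, 20, 17, 18, 20, 15, 19, 21, 20, 19, 25, 21, 20, 23, 20, 20, 20, 23, 28, 51, 70, 76]
[-0.7733 -0.055  -0.4986]
```

```bash
python3 -c "
from bench import job_done;print(job_done())"
```

```text
the job is handed in; nothing more can be done
None
```

I put the 50 mm glass in the port seat, pushed the cover ring shut slowly until it hit its stop, and handed the job in at about 21 s. My measurements show both in place, but the hand-in returned no verdict. I also viewed 11 pictures, one more than the limit of 10.

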